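# Weigh a jar on the kitchen balance with ring weights and the sliding poise

## Task

Weigh the jar that stands on one pan of the balance: slip steel ring weights one at a time over the post of the other pan, which stands a little off the pan's middle and must be felt for, each right down, until the beam lifts off its stop, then nudge the small sliding poise along its rail until the beam stands level by itself. The balance is delicate, so never push, press or squeeze any part of it with more than about 15 N, whether with the gripper or with a held weight, and set the weights down instead of dropping them. Leave the jar untouched on its pan, the weights you do not need on the cart top, and everything else where it is.

Things in the scene. Friction and masses are not known exactly. Their poses are not given: they have to be found in the camera images.
- balance: Fixed grey base of an equal-arm balance. Origin under its middle, on the cart top; y runs along the beam to the jar's pan, x to the poise rail, z up. Two steel pans, 90 mm across, 110 mm either side of the middle, guided to move only up and down (a load may sit anywhere on them), tops 70 mm up at level, 16.5 mm travel each way. A thin pointer at the middle reaches 154 mm up before a white plate.
- beam (a joint): Beam tilt, rad: 0 level, positive with the post's pan down, negative with the jar's pan down; hard stops at -0.15 and +0.15. Springy: 0.15 rad means about 50 g too much on one side, smaller tilts in proportion. Starts on the stop, jar's pan down; settles in about 1 s. Read it with nothing touching: a finger on the poise or a pan holds the beam back.
- pan_centre (a point): Centre of the top face of the empty pan (moves up and down with it), z up. Its steel post, 13.5 mm across, 57 mm tall, top edge bevelled 1.5 mm, stands 4.5 mm off this point to a side that is not measured (the pan turns stiffly on its stem): feel for it. It takes three rings. A press of 1 to 2.5 N on the pan or post top pushes the pan down, springing back, until the beam is on its hard stop.
- poise (a joint): Place of the poise on its rail, m: 0 at the middle, positive towards the jar's pan; hard stops at -0.065 and +0.065. It slides stiffly (about 2 N) and stays where left. Towards the jar makes the jar's side heavier, towards the post the post's side: 10 mm tilts the beam by about 0.04 rad, 65 mm is worth about 87 g.
- jar_pan (a point): Centre of the top face of the pan that carries the jar (moves with the pan).
- jar_center (a point): Centre, half-way up, of the glass jar with steel lid that is to be weighed, 56 mm across and 78 mm tall, standing on its pan. Its mass is unknown, about 120 to 216 g. Not to be touched.
- poise_tab (a point): Middle of the upright tab of the poise, a 24 mm steel block that slides on a rail 90 mm from the pivot (+x of the balance), parallel to the beam. Tab: 12 mm (balance x) by 16 mm (balance y, the sliding direction), rising 15 mm above this point and going 26 mm down to the block; this point is 88 mm above the cart top at level.
- weight0_center (a point): Centre, half-way up (8 mm above its underside), of a steel ring weight of 100 g: 36 mm outside, 16 mm hole, 16 mm thick, lying flat on the cart top. The three are alike. Held off the axis of the post, a ring binds on it and drags the pan down; let go then, the pan springs up hard.
- weight1_center (a point): Centre, half-way up (8 mm above its underside), of a steel ring weight of 100 g: 36 mm outside, 16 mm hole, 16 mm thick, lying flat on the cart top. The three are alike. Held off the axis of the post, a ring binds on it and drags the pan down; let go then, the pan springs up hard.
- weight2_center (a point): Centre, half-way up (8 mm above its underside), of a steel ring weight of 100 g: 36 mm outside, 16 mm hole, 16 mm thick, lying flat on the cart top. The three are alike. Held off the axis of the post, a ring binds on it and drags the pan down; let go then, the pan springs up hard.
- cutter: Bystander: thin-walled steel biscuit cutter ring, 56 mm across, 26 mm tall (not a weight). Origin centre of its underside.
- bowls: Bystander: nest of orange plastic bowls, 170 mm across, about 80 mm tall. Origin centre of its underside.
- pie_dish: Bystander: glass pie dish, 230 mm across, 40 mm tall. Origin centre of its underside.
- dowel: Bystander: wooden rolling dowel lying down, 280 mm long along its x, 30 mm thick. Origin under its middle.
- whisk: Bystander: stainless whisk lying down, 260 mm long along its x, 48 mm thick. Origin near its middle, on the cart top.
- salt_pot: Bystander: white ceramic salt pot, 48 mm across, 62 mm tall. Origin centre of its underside.

How it is judged:
On the way:
1. a first ring weight sits on the post, right down, and has been let go ((((horizontal distance between weight0_center and pan_centre below 0.009 m and z of weight0_center in the frame of pan_centre between 0.004 and 0.046 m and angle between weight0_center's own z axis and vertical below 0.12 rad) and contact force between the fingers and weight0 below 0.05 N) or ((horizontal distance between weight1_center and pan_centre below 0.009 m and z of weight1_center in the frame of pan_centre between 0.004 and 0.046 m and angle between weight1_center's own z axis and vertical below 0.12 rad) and contact force between the fingers and weight1 below 0.05 N) or ((horizontal distance between weight2_center and pan_centre below 0.009 m and z of weight2_center in the frame of pan_centre between 0.004 and 0.046 m and angle between weight2_center's own z axis and vertical below 0.12 rad) and contact force between the fingers and weight2 below 0.05 N))), for 0.2 s.
At the end, for the whole second after the job is handed in: The beam is level within 0.015 rad and still; at least one ring weight is on the post (centre within 9 mm of the pan centre, flat, down on the pan or ring below), every other weight lies flat on the cart top; the jar stands upright within 20 mm of its pan centre (value of joint beam between -0.015 and 0.015 rad and velocity of joint beam between -0.02 and 0.02 rad/s and ((horizontal distance between weight0_center and pan_centre below 0.009 m and z of weight0_center in the frame of pan_centre between 0.004 and 0.046 m and angle between weight0_center's own z axis and vertical below 0.12 rad) or (horizontal distance between weight1_center and pan_centre below 0.009 m and z of weight1_center in the frame of pan_centre between 0.004 and 0.046 m and angle between weight1_center's own z axis and vertical below 0.12 rad) or (horizontal distance between weight2_center and pan_centre below 0.009 m and z of weight2_center in the frame of pan_centre between 0.004 and 0.046 m and angle between weight2_center's own z axis and vertical below 0.12 rad)) and ((horizontal distance between weight0_center and pan_centre below 0.009 m and z of weight0_center in the frame of pan_centre between 0.004 and 0.046 m and angle between weight0_center's own z axis and vertical below 0.12 rad) or height (world z) of weight0_center below 0.014 m) and ((horizontal distance between weight1_center and pan_centre below 0.009 m and z of weight1_center in the frame of pan_centre between 0.004 and 0.046 m and angle between weight1_center's own z axis and vertical below 0.12 rad) or height (world z) of weight1_center below 0.014 m) and ((horizontal distance between weight2_center and pan_centre below 0.009 m and z of weight2_center in the frame of pan_centre between 0.004 and 0.046 m and angle between weight2_center's own z axis and vertical below 0.12 rad) or height (world z) of weight2_center below 0.014 m) and horizontal distance between jar_center and jar_pan below 0.02 m and angle between jar_center's own z axis and vertical below 0.1 rad and z of jar_center in the frame of jar_pan below 0.045 m); the robot touches nothing.
It fails at once if the robot pushes, presses or squeezes the balance with more than 15 N (contact force between any of the fingers, the arm and balance above 15 N).
It fails at once if a weight is pressed or dropped on the balance with more than 15 N (contact force between any of weight0, weight1, weight2 and balance above 15 N).
It fails at once if the jar is touched (contact force between any of the fingers, the arm and jar above 1 N).
It fails at once if a bystander is moved by more than 30 mm (distance of any of cutter, bowls, pie_dish, dowel, whisk, salt_pot from where it was at the start of the episode above 0.03 m).
It also fails if it takes over 72 s, if anything falls off the work surface, if the arm or the gripper's body presses on something with over 40 N, if the wrist force passes 120 N, or if a joint passes its speed limit or range.

## Robot

A 6-joint arm with a two-finger parallel gripper is mounted at the origin on the work surface. World frame = base frame: x ahead of the robot, y to its left, z up, the work surface at z = 0. Lengths are in m, angles in rad, forces in N, time in s.
With the tool pointing down it reaches from about 0.35 to 0.775 m from the base axis. Payload 5.5 kg.
Tool frame: the origin (TCP) lies at the very end of the fingers, on their centre line; the grasp point (between the pads) lies 19 mm behind it; z points along the fingers, y is the direction in which the jaws open and shut (so a half turn about z gives the same grasp; the last joint's range is limited). The gripper opens to 85 mm and grips with 20 to 120 N. Pads are 22 mm wide; open, the fingers measure 114 mm over their backs; the gripper's body (76 mm by 85 mm) begins 54 mm behind the grasp point. The pads swing forward as they close: fully open they stand 13 mm farther back than shut.
Start: joints at [-1.375, 0.313, 0.046, 1.304, 0, 1.431], TCP at [0.189, -0.543, 0.231] pointing down, gripper open.
Joint ranges: [-2.76, 2.76], [-0.86, 1.69], [-1.03, 1.26], [-2.2, 2.34], [-1.47, 1.5], [-3.14, 3.14]. Speed limits (rad/s): [2.57, 2.57, 3.14, 3.14, 3.14, 3.14].

## Interface

Orientations are given as a unit quaternion [w, x, y, z].
In Python, from workcell import get_state, vision, workorder, silhouettes, tip_of gives the robot as it stands.
- The arm moves only by the shell command python3 -m inch 'ROWS' [FORCE]. ROWS is JSON, a list of rows, each a list of 7 numbers: the shift along the tool's x, y, z in cm, then the turn, a rotation vector about the tool's x, y, z in degrees, then the finger opening in cm, from 0 to 8.54. In form: [[dx, dy, dz, rx, ry, rz, hand], ...]. A call has 1 to 5 rows; each row shifts and turns the commanded pose from where the row before left it, along the tool's axes as they then stand; what a row does not reach is not made up. A row lasts 1/10 s, in which the tool goes at most 50 mm and 8.59 degrees, less where a joint would pass 70% of its speed; a pose out of reach is approached as far as the arm can. A call with a gripper value outside its range is refused whole. The fingers move at their own pace and stop on an object; FORCE is the grip in N (left out, the last holds). Time passes only in rows, so rows that do not move let the fingers close. It gives the time, the measured TCP pose, the force and the opening at its end, in the units of the state.
- get_state(): the state, without advancing time (a new reading comes with each control period).
- vision.read_camera(name): name is "scene" or "top"; returns a dict with "pixels" (420x560x3 uint8, red, green, blue), "depth" (420x560 float32, m along the optical axis (not along the pixel's ray), 0 where there is no reading), "mtx" (3x3 intrinsics, pixels), "k1" (the pictures are not rectified: a ray, as slopes to the right and down, at radius r is drawn at 1 + k1 r^2 times it, then the intrinsics apply), "T" (4x4, takes a point from camera to world coordinates). Camera axes: x right, y up, looking along -z (the intrinsics and any distortion apply to the point x, -y, -z); pixel columns grow to the right and rows downward; lengths in m; the calibration is good to about 2 mm. A picture is of the moment at which its call begins.
- workorder.hand_in(): hands the job in, once; it reports no verdict.
Trained networks look in a picture, given as the dict that the camera call returned (one of the last four; its "shot" number tells which), for a name from the list of things; names that differ only in an ending like _2 or _b are one class to them, and where a whole thing is asked for, a point or a joint stands for the part that bears it (a point fixed in the world has none). Each returns a list of dicts, best first, with "confidence" (0 to 1); they miss things now and then, are a little off and sometimes report something else, mostly with a low value. They report only what shows in the picture. A call takes as long as a camera call.
- silhouettes(picture, label): "mask" (420x560 bool, what is visible of it) and "location" ([column, row] in pixels, amid what is visible of it).
- tip_of(picture, label): "location" ([column, row] in pixels: a listed point, or the origin of a listed thing).
The state is a dict: "clock": time; "joint_pos": joint angles; "qvel": joint speeds; "tau": joint torques, N m; "tcp_pos": TCP position; "orientation": TCP orientation; "wrist_force": force on the tool from outside, world axes, zero at the start; "ft_torque": the same for the moment, N m; "finger_gap": finger opening in m.
Only numpy, scipy, OpenCV 4.12 (cv2) and the standard library are available. Lean on these libraries where they do the work, as an engineer would, in place of code of your own. Each camera call takes 0.05 s, during which the arm holds its last target.

## Working session

There is one attempt and no reset: what is moved stays moved. The work goes in short steps, Python scripts to look and compute and a shell command to move; the robot and the scene stay as the last step left them, time stands still between calls to the robot, and variables do not carry over. Pictures are saved under pics/ and viewed, and the job is handed in when it is done.

```bash
mkdir -p pics; ls
python3 - <<'E'
from workcell import get_state, vision
import cv2
s=get_state()
for k,v in s.items(): print(k,v)
for n in("scene","top"):
    p=vision.read_camera(n); cv2.imwrite(f"pics/{n}0.png",p["pixels"][:,:,::-1]); print(n,p["mtx"].tolist(),p["k1"],p["T"].round(3).tolist())
E
```

```text
pics
clock 0.0
joint_pos [-1.37461476e+00  3.14021232e-01  4.49835416e-02  1.30358911e+00
  1.94601502e-05  1.43116901e+00]
qvel [ 1.92579398e-03  7.31306173e-04  1.39591477e-03  8.43984151e-05
 -5.89447849e-05  8.37319918e-04]
tau [ 1.25758594e-03 -4.80627036e+01  2.98532170e+01  1.93453190e-02
 -2.41863745e-05  1.29872143e-05]
tcp_pos [ 0.18936405 -0.54239077  0.23039888]
orientation [-9.15144860e-04  9.85936722e-01  1.67116551e-01 -1.61506056e-05]
wrist_force [0.17232285 0.29835986 0.38117048]
ft_torque [-0.00703266 -0.00629497  0.05774606]
finger_gap 0.08507071797132097
scene [[469.55297725524355, 0.0, 279.518031360433], [0.0, 469.55297725524355, 206.66814347823617], [0.0, 0.0, 1.0]] -0.12571966209386945 [[0.782, -0.373, 0.499, 1.172], [0.623, 0.461, -0.632, -0.812], [0.006, 0.805, 0.593, 0.8], [0.0, 0.0, 0.0, 1.0]]
top [[425.466755089889, 0.0, 284.1527504631574], [0.0, 425.466755089889, 212.41818031238046], [0.0, 0.0, 1.0]] -0.04714577783530186 [[-0.022, 0.996, -0.081, 0.509], [-1.0, -0.023, -0.001, -0.064], [-0.003, 0.081, 0.997, 1.245], [0.0, 0.0, 0.0, 1.0]]
```

View pics/scene0.png

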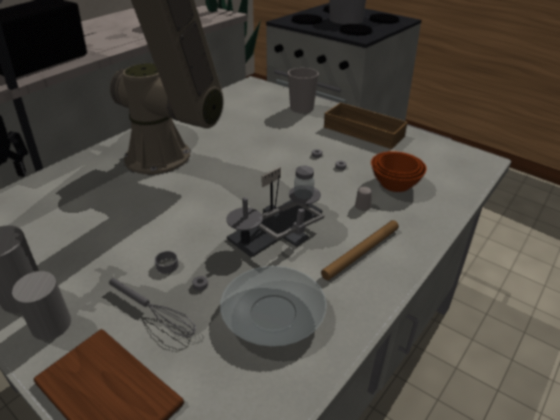

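View pics/top0.png

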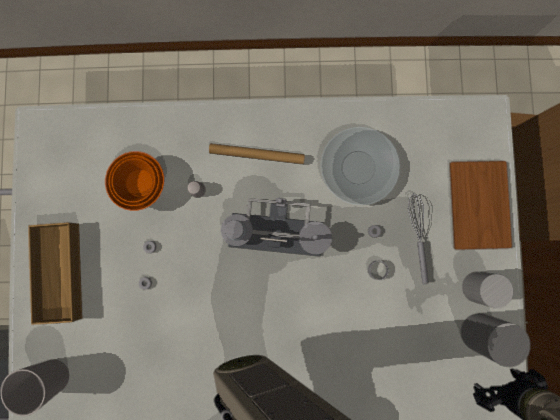

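The top picture shows the post pan near (315,238), the jar near (237,230), and rings at (376,231), (151,246) and (147,283). The cutter is at (379,268). Next I'll get the measurements.

```bash
cat > h.py <<'E'
import numpy as np, cv2
from workcell import get_state, vision, silhouettes, tip_of
from scipy.spatial.transform import Rotation as R
def ray(p,uv):
    d=cv2.undistortPoints(np.array([[uv]],float),p["mtx"],np.array([p["k1"],0,0,0.]))[0,0]
    return p["T"][:3,:3]@np.array([d[0],-d[1],-1.0]), p["T"][:3,3]
def at_z(p,uv,z):
    d,o=ray(p,uv); return o+d*(z-o[2])/d[2]
def at_depth(p,uv):
    d,o=ray(p,uv); c,r=np.round(uv).astype(int); return o+d*p["depth"][r,c]
def proj(p,X):
    c=p["T"][:3,:3].T@(np.asarray(X,float)-p["T"][:3,3]); x,y=c[0]/-c[2],-c[1]/-c[2]; f=1+p["k1"]*(x*x+y*y)
    return np.array([p["mtx"][0,0]*x*f+p["mtx"][0,2],p["mtx"][1,1]*y*f+p["mtx"][1,2]])
def tri(ps,uvs):
    A=np.zeros((3,3));b=np.zeros(3);rs=[]
    for p,u in zip(ps,uvs):
        d,o=ray(p,u);d=d/np.linalg.norm(d);P=np.eye(3)-np.outer(d,d);A+=P;b+=P@o;rs.append((P,o))
    X=np.linalg.solve(A,b); return X,[np.linalg.norm(P@(X-o)) for P,o in rs]
def st():
    s=get_state(); r=R.from_quat(np.roll(s["orientation"],-1)); return s,r
def tool(X):
    s,r=st(); return r.inv().apply(np.asarray(X)-s["tcp_pos"])*100
E
python3 - <<'E'
from h import *
T=vision.read_camera("top");S=vision.read_camera("scene")
names="balance pan_centre jar_pan jar_center poise_tab weight0_center cutter pie_dish salt_pot".split()
for n in names:
    a=tip_of(T,n);b=tip_of(S,n)
    print(n,[(np.round(x["location"],1).tolist(),round(x["confidence"],2)) for x in a[:4]],[(np.round(x["location"],1).tolist(),round(x["confidence"],2)) for x in b[:4]])
    if a and b and n!="weight0_center":
        X,e=tri([T,S],[a[0]["location"],b[0]["location"]]);print("   ",X.round(4),np.round(e,4))
    if n=="weight0_center":
        for x in a: print("   T",at_z(T,x["location"],.008).round(4))
        for x in b: print("   S",at_z(S,x["location"],.008).round(4))
def crop(p,c,r,w,h,f,k):
    cv2.imwrite(f,cv2.resize(p["pixels"][r:r+h,c:c+w,::-1],None,fx=k,fy=k,interpolation=cv2.INTER_CUBIC))
crop(T,200,180,200,120,"pics/tc.png",4);crop(S,180,150,190,140,"pics/sc.png",4)
E
```

```text
balance [([278.9, 234.4], 0.61)] [([276.0, 224.7], 0.76), ([358.9, 203.5], 0.36)]
    [ 0.5483 -0.0433  0.0092] [0.0039 0.0039]
pan_centre [([312.3, 238.5], 0.65)] [([245.5, 219.1], 0.74)]
    [ 0.5304 -0.1377  0.0769] [0.0005 0.0005]
jar_pan [([237.2, 232.6], 0.91)] [([305.5, 189.9], 0.71), ([198.9, 282.7], 0.27)]
    [0.5563 0.073  0.0641] [0.0064 0.0064]
jar_center [([237.3, 232.3], 0.63)] [([303.1, 184.4], 0.82), ([316.5, 152.9], 0.3)]
    [0.5541 0.0687 0.084 ] [0.0034 0.0034]
poise_tab [([139.3, 186.9], 0.55), ([281.4, 199.5], 0.48)] [([301.2, 212.7], 0.46)]
    [ 0.6006  0.2442 -0.0203] [0.1519 0.1519]
weight0_center [([146.8, 247.5], 0.4)] [([273.6, 314.0], 0.71), ([340.7, 163.2], 0.45)]
   T [0.5156 0.34   0.008 ]
   S [ 0.7422 -0.286   0.008 ]
   S [0.5126 0.3437 0.008 ]
cutter [] [([169.0, 266.2], 0.63)]
pie_dish [([357.7, 169.0], 0.95)] [([273.8, 312.6], 0.65)]
    [ 0.7353 -0.281   0.003 ] [0.0027 0.0027]
salt_pot [([196.9, 188.4], 0.61), ([377.2, 270.2], 0.41)] [([361.2, 203.1], 0.73)]
    [0.683  0.1898 0.012 ] [0.0025 0.0025]
```

View pics/tc.png

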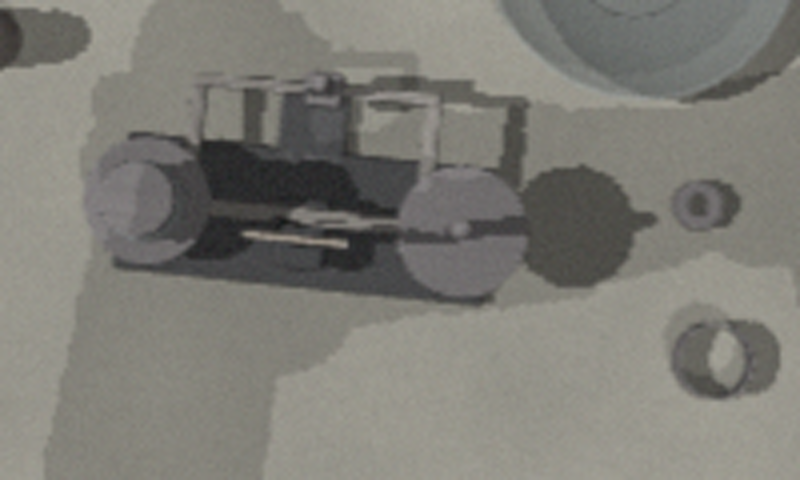

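View pics/sc.png

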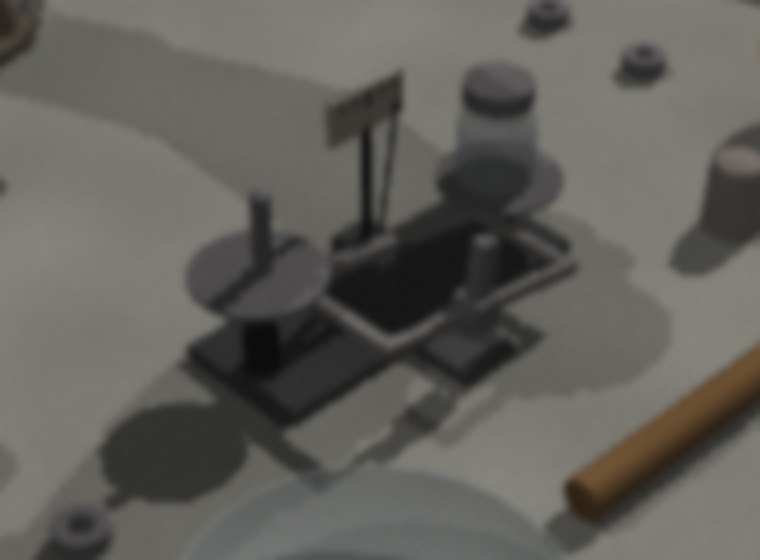

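```bash
cat >> h.py <<'E'
def cloud(p):
    h,w=p["depth"].shape; v,u=np.mgrid[0:h,0:w]
    d=cv2.undistortPoints(np.stack([u,v],-1).reshape(-1,1,2).astype(float),p["mtx"],np.array([p["k1"],0,0,0.])).reshape(h,w,2)
    D=p["depth"]; c=np.stack([d[...,0]*D,-d[...,1]*D,-D],-1)
    X=c@p["T"][:3,:3].T+p["T"][:3,3]; X[D==0]=np.nan; return X
E
python3 - <<'E'
from h import *
T=vision.read_camera("top");S=vision.read_camera("scene")
for n,p in(("T",T),("S",S)):
    X=cloud(p); z=X[...,2]
    def box(x0,x1,y0,y1,z0,z1): return X[(X[...,0]>x0)&(X[...,0]<x1)&(X[...,1]>y0)&(X[...,1]<y1)&(z>z0)&(z<z1)]
    b=box(.47,.6,-.21,-.08,.07,.1); print(n,"postpan",len(b),np.nanmedian(b,0).round(4),b.std(0).round(4),"ext",b.min(0).round(4),b.max(0).round(4))
    b=box(.47,.6,-.21,-.08,.11,.17); print("post",len(b),b.mean(0).round(4), b[:,2].max() if len(b) else 0)
    b=box(.5,.62,.01,.13,.04,.075); print("jarpan",len(b),np.median(b,0).round(4),b.min(0).round(4),b.max(0).round(4))
    b=box(.5,.62,.01,.13,.12,.17); print("jartop",len(b),np.median(b,0).round(4),b.min(0).round(4),b.max(0).round(4))
    b=box(.6,.69,-.12,.1,.08,.12); print("tab",len(b),np.median(b,0).round(4),b.min(0).round(4),b.max(0).round(4)) if len(b) else print("notab")
    for yy in((-.26,.54),(.335,.51),(.345,.43)):
        b=box(yy[1]-.05,yy[1]+.05,yy[0]-.04,yy[0]+.04,.006,.025); print("ring",len(b),b.mean(0).round(4) if len(b) else "",((b.min(0)+b.max(0))/2).round(4) if len(b) else "")
    b=box(.3,.46,-.3,-.1,-.02,.02); print("table",np.median(b[:,2]),b[:,2].std())
E
```

```text
T postpan 827 [ 0.532  -0.1464  0.0865] [0.0228 0.0228 0.0024] ext [ 0.4876 -0.1889  0.0702] [ 0.5871 -0.1014  0.0958]
post 24 [ 0.5326 -0.1408  0.1401] 0.1461015431891648
jarpan 499 [0.5607 0.0604 0.0535] [0.5169 0.0122 0.0401] [0.6184 0.1159 0.0741]
jartop 284 [0.5582 0.0696 0.1317] [0.5348 0.046  0.1209] [0.5824 0.0936 0.1371]
tab 38 [ 0.635  -0.0494  0.1018] [ 0.6285 -0.0575  0.0804] [ 0.6413 -0.0412  0.1099]
ring 4 [ 0.5229 -0.2563  0.0068] [ 0.5328 -0.2513  0.0071]
ring 118 [0.5165 0.3314 0.0149] [0.5114 0.3343 0.0134]
ring 102 [0.4148 0.3446 0.0148] [0.4314 0.3455 0.0141]
table 4.4937355036189786e-05 0.002509479645886277
S postpan 623 [ 0.5377 -0.1488  0.0874] [0.0231 0.0226 0.0021] ext [ 0.4857 -0.1914  0.0701] [ 0.5785 -0.1002  0.0991]
post 81 [ 0.5361 -0.1433  0.1301] 0.14694584792496634
jarpan 433 [0.5771 0.0481 0.0547] [0.5146 0.0101 0.04  ] [0.6196 0.1172 0.075 ]
jartop 208 [0.5635 0.0649 0.1319] [0.5347 0.0462 0.12  ] [0.5836 0.0946 0.1361]
tab 77 [ 0.6389 -0.0532  0.0952] [ 0.6301 -0.0615  0.0802] [ 0.6433 -0.04    0.1076]
ring 0  
ring 84 [0.5192 0.3302 0.0143] [0.4997 0.341  0.0143]
ring 72 [0.4194 0.3424 0.015 ] [0.4383 0.3439 0.0134]
table 0.0007085407182729764 0.00164425404200452
```

Run:
```python
from h import *
from scipy.optimize import least_squares
for n in("top","scene"):
    P=[vision.read_camera(n) for _ in range(3)]
    p=dict(P[0]); p["depth"]=np.mean([q["depth"] for q in P],0)
    X=cloud(p); z=X[...,2]
    m=(abs(X[...,0]-.535)<.06)&(abs(X[...,1]+.145)<.055)&(z>.079)&(z<.15)
    zp=np.median(z[m&(z<.095)])
    lab=cv2.connectedComponents(m.astype(np.uint8))[1]
    c=np.bincount(lab[m]).argmax(); m=lab==c
    pm=m&(z<.1); qm=m&(z>.1)
    v,u=np.nonzero(m)
    W=np.array([at_z(p,(a,b),zp) for a,b in zip(u,v)]); 
    # boundary fit: contour
    cs=cv2.findContours(pm.astype(np.uint8),cv2.RETR_EXTERNAL,cv2.CHAIN_APPROX_NONE)[0]; ct=max(cs,key=len)[:,0]
    B=np.array([at_z(p,a,zp)[:2] for a in ct.astype(float)])
    f=lambda q:np.hypot(*(B-q[:2]).T)-q[2]
    r=least_squares(f,[.533,-.146,.044],loss="soft_l1",f_scale=.001)
    print(n,"zp",zp.round(4),"circle",r.x.round(4),"n",m.sum(),qm.sum())
    v,u=np.nonzero(qm); print("post px mean",u.mean(),v.mean(),"z",z[qm].mean(), list(zip(u,v))[:40] if n=="top" else "")
    print(" expect area centre at z .115 ->",at_z(p,(u.mean(),v.mean()),z[qm].mean()).round(4))
    for nm in("weight0_center","weight1_center","weight2_center"):
        for q in silhouettes(p,nm)[:5]:
            print(nm,q["confidence"],q["location"],q["mask"].sum(),at_z(p,q["location"],.012).round(4))
    for q in silhouettes(p,"poise")[:2]: print("poise",q["confidence"],q["location"],q["mask"].sum())
    k=(X[...,1]<-.22)&(X[...,1]>-.31)&(X[...,0]>.5)&(X[...,0]<.58)&(z>.006)&(z<.03); print("3rd ring",k.sum(),X[k].mean(0) if k.any() else "")
    cv2.imwrite(f"pics/mask_{n}.png",cv2.resize((m*120+qm*120).astype(np.uint8)[170:290,200:400],None,fx=4,fy=4,interpolation=0))
```

```text
top zp 0.0864 circle [ 0.5325 -0.1458  0.0436] n 844 25
post px mean 314.76 236.96 z 0.13779200001573283 [(np.int64(313), np.int64(235)), (np.int64(314), np.int64(235)), (np.int64(315), np.int64(235)), (np.int64(316), np.int64(235)), (np.int64(317), np.int64(235)), (np.int64(313), np.int64(236)), (np.int64(314), np.int64(236)), (np.int64(315), np.int64(236)), (np.int64(316), np.int64(236)), (np.int64(317), np.int64(236)), (np.int64(312), np.int64(237)), (np.int64(314), np.int64(237)), (np.int64(315), np.int64(237)), (np.int64(316), np.int64(237)), (np.int64(317), np.int64(237)), (np.int64(312), np.int64(238)), (np.int64(313), np.int64(238)), (np.int64(314), np.int64(238)), (np.int64(315), np.int64(238)), (np.int64(316), np.int64(238)), (np.int64(317), np.int64(238)), (np.int64(313), np.int64(239)), (np.int64(314), np.int64(239)), (np.int64(315), np.int64(239)), (np.int64(316), np.int64(239))]
 expect area centre at z .115 -> [ 0.5328 -0.1407  0.1378]
weight0_center 0.52 [146.5, 244.2] 118 [0.5251 0.3396 0.012 ]
weight1_center 0.54 [375.9, 233.0] 102 [ 0.5429 -0.3272  0.012 ]
weight2_center 0.66 [141.9, 283.0] 16 [0.4135 0.353  0.012 ]
weight2_center 0.56 [282.8, 202.0] 96 [ 0.6393 -0.0592  0.012 ]
3rd ring 23 [ 0.54815695 -0.30703318  0.01452628]
scene zp 0.0874 circle [ 0.5347 -0.147   0.0439] n 716 95
post px mean 244.68421052631578 205.1157894736842 z 0.12577197146430574 
 expect area centre at z .115 -> [ 0.5357 -0.1431  0.1258]
weight0_center 0.5 [306.2, 195.9] 252 [0.5373 0.1169 0.012 ]
weight0_center 0.49 [340.9, 163.8] 84 [0.5184 0.3351 0.012 ]
weight1_center 0.67 [395.9, 172.4] 1780 [0.6828 0.4026 0.012 ]
weight1_center 0.59 [199.4, 282.4] 160 [ 0.5501 -0.3238  0.012 ]
poise 0.59 [301.4, 220.3] 169
3rd ring 10 [ 0.54878583 -0.30875815  0.01534681]
```

```bash
cat >> h.py <<'E'
def ringfit(ps,x0,y0,w=.035,lo=.006,hi=.03):
    out=[]
    for p in ps:
        X=cloud(p); z=X[...,2]
        k=(abs(X[...,0]-x0)<w)&(abs(X[...,1]-y0)<w)&(z>lo)&(z<hi)
        v,u=np.nonzero(k); uv=np.array([(u.min()+u.max())/2,(v.min()+v.max())/2]); uc=np.array([u.mean(),v.mean()])
        out.append((k.sum(),uv,uc,at_z(p,uv,.008).round(4),at_z(p,uc,.010).round(4)))
    return out
E
python3 - <<'E'
from h import *
ps=[vision.read_camera("top"),vision.read_camera("scene")]
for a in((.545,-.326),(.52,.335),(.42,.345)):
    for r in ringfit(ps,*a): print(r)
# base outline: orientation from pan circles
j=[]
for p in ps:
    X=cloud(p);z=X[...,2];k=(abs(X[...,0]-.558)<.05)&(abs(X[...,1]-.07)<.05)&(z>.12)&(z<.145)
    v,u=np.nonzero(k); zm=np.median(z[k]); print("jar top",at_z(p,((u.min()+u.max())/2,(v.min()+v.max())/2),zm).round(4))
s,r=st(); print(s["clock"],r.as_matrix().round(3).tolist())
for X in((.545,-.326,.1),(.545,-.326,.003)): print(tool(X).round(2))
E
```

```text
(np.int64(108), array([376.5, 231.5]), array([373.87037037, 231.07407407]), array([ 0.5473, -0.3299,  0.008 ]), array([ 0.5486, -0.3219,  0.01  ]))
(np.int64(158), array([200. , 282.5]), array([199.70886076, 282.73417722]), array([ 0.5482, -0.3206,  0.008 ]), array([ 0.5498, -0.3228,  0.01  ]))
(np.int64(117), array([149., 244.]), array([148.77777778, 246.78632479]), array([0.5256, 0.3336, 0.008 ]), array([0.5175, 0.3336, 0.01  ]))
(np.int64(78), array([340.5, 164. ]), array([340.69230769, 164.01282051]), array([0.5148, 0.339 , 0.008 ]), array([0.517 , 0.3364, 0.01  ]))
(np.int64(101), array([146.5, 280.5]), array([144.43564356, 282.96039604]), array([0.4201, 0.3409, 0.008 ]), array([0.4133, 0.3463, 0.01  ]))
(np.int64(72), array([316.5, 152.5]), array([316.48611111, 152.38888889]), array([0.4111, 0.3509, 0.008 ]), array([0.4126, 0.3486, 0.01  ]))
jar top [0.5585 0.0697 0.1316]
jar top [0.5653 0.0625 0.132 ]
2.0 [[0.944, 0.33, 0.0], [0.33, -0.944, -0.0], [-0.0, 0.0, -1.0]]
[40.72 -8.77 13.13]
[40.72 -8.77 22.83]
```

Run:
```python
from h import *
for n in("top",):
    p=vision.read_camera(n); cv2.imwrite("pics/r3.png",cv2.resize(p["pixels"][205:255,345:405,::-1],None,fx=10,fy=10,interpolation=cv2.INTER_NEAREST))
```

```text
(no output)
```

View pics/r3.png

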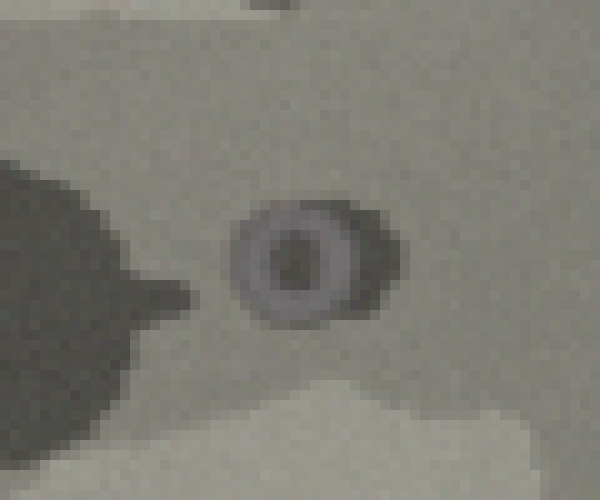

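```bash
python3 -m inch '[[4,0,0,0,0,8.5,8.5],[4.5,0,0,0,0,8.5,8.5],[4.5,-2,0,0,0,8.5,8.5],[4.5,-2,0,0,0,0.4,8.5],[3,0,0,0,0,0,8.5]]' 25
python3 - <<'E'
from h import *
print(tool((.549,-.322,.06)).round(2), tool((.549,-.322,.002)).round(2)); s,r=st(); print(r.as_matrix().round(3).tolist())
E
```

```text
clock: 2.55
tcp_pos: [0.3914, -0.4861, 0.2318]
orientation: [-0.0, 0.999, -0.051, 0.0]
wrist_force: [-0.5, -0.2, 1.1]
finger_gap: 0.0851
[ 14.   -17.91  17.2 ] [ 14.   -17.91  23.  ]
[[0.995, -0.101, 0.001], [-0.101, -0.995, 0.0], [0.001, -0.001, -1.0]]
```

```bash
python3 -m inch '[[3,-4,2,0,0,0,8],[3,-4,4,0,0,0,6],[3,-4,4,0,0,0,6],[2.6,-4,2,0,0,0,6],[0,0,0,0,0,0,6]]' 25
python3 - <<'E'
from h import *
print(tool((.549,-.322,.06)).round(2), tool((.549,-.322,.002)).round(2)); s,r=st(); print(r.as_matrix().round(3).tolist())
E
```

```text
clock: 3.05
tcp_pos: [0.5034, -0.3553, 0.1272]
orientation: [-0.003, 0.999, -0.049, -0.002]
wrist_force: [-0.2, 0.1, -0.2]
finger_gap: 0.0599
[ 4.25 -3.72  6.72] [ 4.27 -3.68 12.52]
[[0.995, -0.098, -0.004], [-0.098, -0.995, 0.006], [-0.005, -0.006, -1.0]]
```

```bash
python3 -m inch '[[2.2,-1.8,2,0,0,0,6],[1.8,-1.8,2.5,0,0,0,6],[0,0,2,0,0,0,6],[0,0,0,0,0,0,6],[0,0,0,0,0,0,6]]' 25
python3 - <<'E'
from h import *
print(tool((.549,-.322,.06)).round(2), tool((.549,-.322,.002)).round(2)); s,r=st(); print(r.as_matrix().round(3).tolist())
p=vision.read_camera("scene"); cv2.imwrite("pics/s1.png",cv2.resize(p["pixels"][190:350,120:340,::-1],None,fx=3.5,fy=3.5,interpolation=cv2.INTER_CUBIC))
E
```

```text
clock: 3.55
tcp_pos: [0.5455, -0.3302, 0.0662]
orientation: [-0.0, 0.999, -0.052, -0.0]
wrist_force: [0.4, -0.1, 0.5]
finger_gap: 0.0603
[ 0.27 -0.86  0.62] [ 0.27 -0.86  6.42]
[[0.995, -0.104, -0.001], [-0.104, -0.995, 0.0], [-0.001, 0.0, -1.0]]
```

View pics/s1.png

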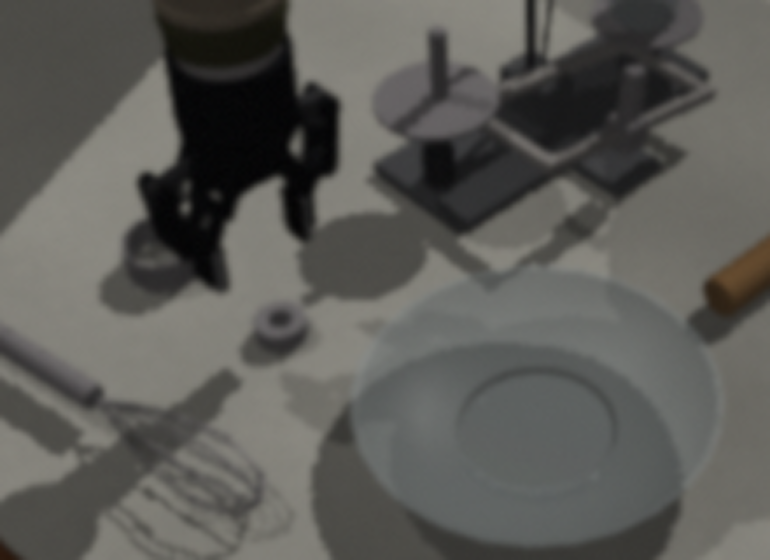

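```bash
python3 -m inch '[[0.3,-0.9,0,0,0,0,6],[0,0,2.5,0,0,0,6],[0,0,2.5,0,0,0,6],[0,0,1,0,0,0,6],[0,0,0,0,0,0,6]]' 25
python3 - <<'E'
from h import *
print(tool((.549,-.322,.06)).round(2), tool((.549,-.322,.002)).round(2));
E
```

```text
clock: 4.1
tcp_pos: [0.5489, -0.3206, 0.0052]
orientation: [-0.001, 0.999, -0.052, -0.001]
wrist_force: [-0.3, 0.3, 0.2]
finger_gap: 0.0599
[ 0.01  0.14 -5.48] [0.02 0.14 0.32]
```

```bash
python3 -m inch '[[0,0.1,0.2,0,0,0,5],[0,0,0,0,0,0,3],[0,0,0,0,0,0,3],[0,0,0,0,0,0,3],[0,0,0,0,0,0,3]]' 40; python3 -m inch '[[0,0,-2,0,0,0,3],[0,0,-4,0,0,0,3],[0,0,-4,0,0,0,3],[0,0,-4,0,0,0,3],[0,0,-1,0,0,0,3]]' 40
python3 - <<'E'
from h import *
print(tool((.5335,-.1415,.19)).round(2)); s,r=st(); print(s["wrist_force"],s["finger_gap"])
p=vision.read_camera("scene"); cv2.imwrite("pics/s2.png",cv2.resize(p["pixels"][150:310,120:340,::-1],None,fx=3.5,fy=3.5,interpolation=cv2.INTER_CUBIC))
E
```

```text
clock: 4.6
tcp_pos: [0.5506, -0.3231, 0.0056]
orientation: [0.001, 0.999, -0.052, 0.001]
wrist_force: [-0.7, -0.8, 6.7]
finger_gap: 0.0332
clock: 5.1
tcp_pos: [0.5517, -0.3236, 0.1594]
orientation: [0.002, 0.999, -0.052, 0.003]
wrist_force: [0.3, -1.0, -1.2]
finger_gap: 0.0335
[ -3.68 -17.91  -3.16]
[ 0.33339778 -0.9990495  -1.1514509 ] 0.0334821768110569
```

View pics/s2.png

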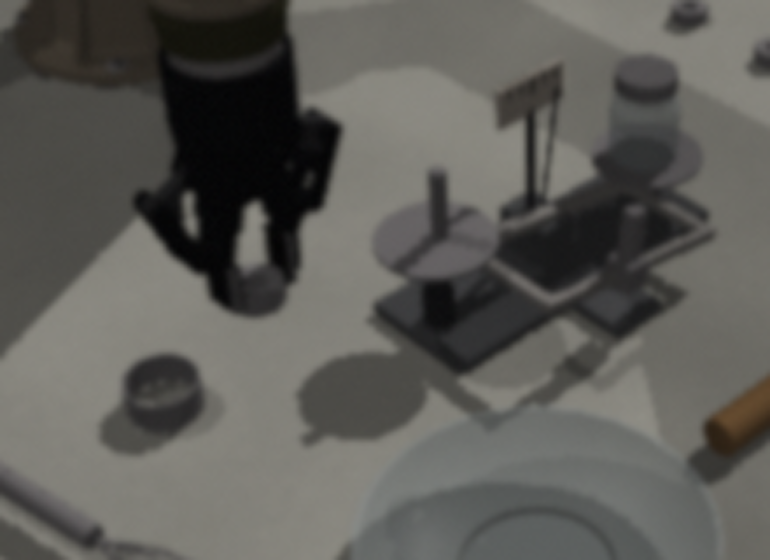

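Run:
```python
from h import *
p=vision.read_camera("scene"); q=vision.read_camera("top")
s,r=st(); t=s["tcp_pos"]; print(t)
c=proj(p,t).astype(int); print(c)
a=cv2.resize(p["pixels"][c[1]-35:c[1]+15,c[0]-30:c[0]+30,::-1],None,fx=12,fy=12,interpolation=cv2.INTER_CUBIC)
a=cv2.convertScaleAbs(a,alpha=2.2)
for z in (0,.0,-.003):
    u=(proj(p,t+[0,0,z])-[c[0]-30,c[1]-35]+.5)*12; cv2.circle(a,tuple(u.astype(int)),4,(0,0,255),1)
cv2.imwrite("pics/s3.png",a)
X=cloud(p); k=(abs(X[...,0]-t[0])<.04)&(abs(X[...,1]-t[1])<.05)&(abs(X[...,2]-t[2])<.03)
print(k.sum());
```

```text
[ 0.54977095 -0.32224434  0.15404232]
[193 235]
307
```

View pics/s3.png

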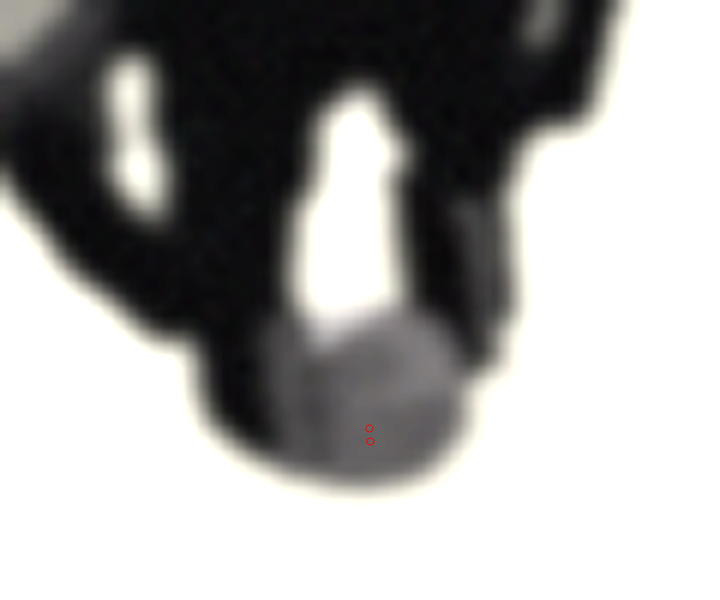

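The ring looks tipped in the fingers: the gap reads 33.5 mm, not 36, and no hole shows around zoomed (370,370). I'll set it back down and look.

```bash
python3 -m inch '[[0,0,4,0,0,0,3],[0,0,4,0,0,0,3],[0,0,4,0,0,0,3],[0,0,1,0,0,0,3],[0,0,0,0,0,0,3]]'; python3 -m inch '[[0,0,0.5,0,0,0,3],[0,0,0.3,0,0,0,3],[0,0,0,0,0,0,3]]'
```

```text
clock: 5.75
tcp_pos: [0.547, -0.3202, 0.0202]
orientation: [-0.002, 0.999, -0.052, -0.003]
wrist_force: [0.9, -0.0, -0.6]
finger_gap: 0.0334
clock: 6.05
tcp_pos: [0.5504, -0.3228, 0.0172]
orientation: [0.001, 0.999, -0.052, 0.001]
wrist_force: [0.5, -0.6, -1.1]
finger_gap: 0.033
```

```bash
python3 -m inch '[[0,0,0.3,0,0,0,3],[0,0,0,0,0,0,3]]';python3 -m inch '[[0,0,0.3,0,0,0,3],[0,0,0,0,0,0,3]]'
```

```text
clock: 6.25
tcp_pos: [0.5499, -0.3224, 0.0134]
orientation: [0.0, 0.999, -0.052, 0.0]
wrist_force: [-0.3, 0.2, -1.1]
finger_gap: 0.0333
clock: 6.45
tcp_pos: [0.5495, -0.3221, 0.0097]
orientation: [-0.0, 0.999, -0.052, -0.0]
wrist_force: [0.5, 0.3, -1.2]
finger_gap: 0.0333
```

```bash
python3 -m inch '[[0,0,0.3,0,0,0,3],[0,0,0,0,0,0,3]]';python3 -m inch '[[0,0,0.2,0,0,0,3],[0,0,0,0,0,0,3]]'
```

```text
clock: 6.65
tcp_pos: [0.5494, -0.322, 0.0064]
orientation: [-0.0, 0.999, -0.052, -0.0]
wrist_force: [0.5, -0.4, -0.6]
finger_gap: 0.0334
clock: 6.85
tcp_pos: [0.5497, -0.3223, 0.0056]
orientation: [0.0, 0.999, -0.052, 0.0]
wrist_force: [-1.0, 1.8, 3.5]
finger_gap: 0.0333
```

```bash
python3 -m inch '[[0,0,0,0,0,0,6],[0,0,0,0,0,0,6],[0,0,-3,0,0,0,6],[0,0,-4,0,0,0,6],[-4,0,-2,0,0,0,6]]';python3 -m inch '[[-4,0,0,0,0,0,6],[-4,0,0,0,0,0,6]]'
python3 - <<'E'
from h import *
p=vision.read_camera("scene"); q=vision.read_camera("top")
a=cv2.resize(p["pixels"][240:320,150:250,::-1],None,fx=7,fy=7,interpolation=cv2.INTER_CUBIC)
cv2.imwrite("pics/s4.png",a); 
b=cv2.resize(q["pixels"][200:260,340:410,::-1],None,fx=7,fy=7,interpolation=cv2.INTER_CUBIC)
cv2.imwrite("pics/t4.png",b)
E
```

```text
clock: 7.35
tcp_pos: [0.5149, -0.3206, 0.0984]
orientation: [0.003, 0.999, -0.051, 0.004]
wrist_force: [-0.1, -1.0, 0.5]
finger_gap: 0.0597
clock: 7.55
tcp_pos: [0.4298, -0.3101, 0.0959]
orientation: [0.001, 0.999, -0.052, 0.001]
wrist_force: [-1.1, -0.0, -0.8]
finger_gap: 0.0603
```

View pics/s4.png

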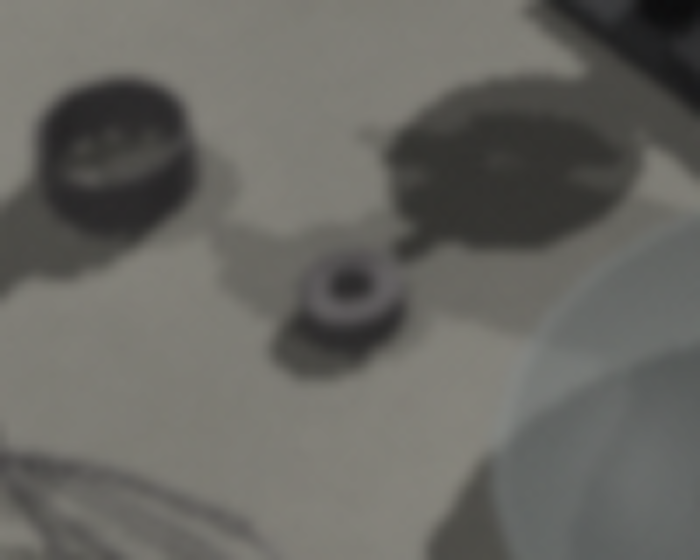

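View pics/t4.png

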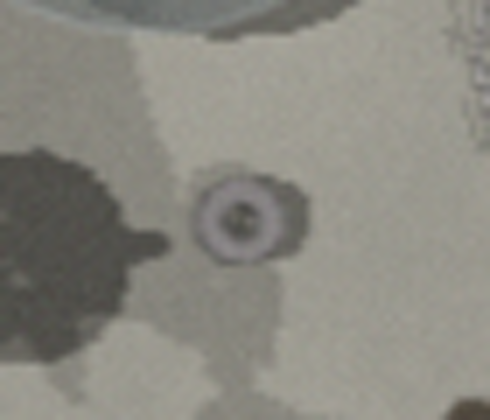

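Run:
```python
from h import *
ps=[vision.read_camera("top"),vision.read_camera("scene")]
for r in ringfit(ps,.549,-.322): print(r)
print(tool((.549,-.322,.06)).round(2))
```

```text
(np.int64(107), array([374.5, 234.5]), array([373.29906542, 231.52336449]), array([ 0.5387, -0.3238,  0.008 ]), array([ 0.5474, -0.3202,  0.01  ]))
(np.int64(161), array([195., 283.]), array([199.77018634, 282.44099379]), array([ 0.5403, -0.3292,  0.008 ]), array([ 0.5493, -0.3221,  0.01  ]))
[11.97 -0.05  3.54]
```

```bash
python3 -m inch '[[4,0,0,0,0,0,6],[4,0,0,0,0,0,6],[3.9,0,3,0,0,0,6],[0,0,3,0,0,0,6],[0,0,0,0,0,0,6]]';python3 - <<'E'
from h import *
print(tool((.549,-.3215,.002)).round(2))
E
```

```text
clock: 8.25
tcp_pos: [0.5482, -0.32, 0.0298]
orientation: [-0.002, 0.999, -0.051, -0.003]
wrist_force: [-1.9, 1.6, -0.7]
finger_gap: 0.0604
[0.11 0.16 2.78]
```

```bash
python3 -m inch '[[0,0,2,0,0,0,5],[0,0,0.8,0,0,0,4.2],[0,0,0,0,0,0,4.2]]' 25;python3 -m inch '[[0,0,0,0,0,0,3.3],[0,0,0,0,0,0,3.3],[0,0,0,0,0,0,3.3]]' 25
```

```text
clock: 8.55
tcp_pos: [0.5481, -0.3217, 0.0065]
orientation: [-0.0, 0.999, -0.052, -0.001]
wrist_force: [-0.5, 0.7, 0.4]
finger_gap: 0.042
clock: 8.85
tcp_pos: [0.549, -0.3225, 0.008]
orientation: [0.0, 0.999, -0.052, 0.001]
wrist_force: [-0.3, -1.2, -1.5]
finger_gap: 0.0339
```

```bash
python3 -m inch '[[0,0,0,0,0,0,3.3],[0,0,0,0,0,0,3.3]]' 25
```

```text
clock: 9.05
tcp_pos: [0.549, -0.3224, 0.0078]
orientation: [0.0, 0.999, -0.052, 0.0]
wrist_force: [-0.7, 1.1, 3.2]
finger_gap: 0.0335
```

```bash
python3 -m inch '[[0,0,0,0,0,0,4.2],[0,0,0,0,0,0,4.2],[0,0,0.5,0,0,0,4.2],[0,0,0,0,0,0,4.2],[0,0,0,0,0,0,4.2]]' 25;python3 -m inch '[[0,0,0,0,0,0,3.3],[0,0,0,0,0,0,3.3],[0,0,0,0,0,0,3.3]]' 25
```

```text
clock: 9.55
tcp_pos: [0.5483, -0.3219, 0.0014]
orientation: [-0.0, 0.999, -0.052, -0.0]
wrist_force: [0.1, -0.1, -0.1]
finger_gap: 0.0415
clock: 9.85
tcp_pos: [0.5485, -0.322, 0.0018]
orientation: [-0.0, 0.999, -0.052, -0.0]
wrist_force: [0.4, 1.2, -0.5]
finger_gap: 0.0339
```

```bash
python3 -m inch '[[0,0,-2,0,0,0,3.3],[0,0,-4,0,0,0,3.3],[0,0,-5,0,0,0,3.3],[0,-2,-5,0,0,0,3.3],[-1,-4,-2,0,0,0,3.3]]' 25;python3 -m inch '[[-1,-4,0,0,0,0,3.3],[-1,-4,0,0,0,0,3.3],[0,0,0,0,0,0,3.3],[0,0,0,0,0,0,3.3]]' 25
python3 - <<'E'
from h import *
print(tool((.534,-.1415,.155)).round(2))
p=vision.read_camera("scene")
s,r=st(); t=s["tcp_pos"]; c=proj(p,t).astype(int)
a=cv2.resize(p["pixels"][c[1]-35:c[1]+45,c[0]-40:c[0]+60,::-1],None,fx=7,fy=7,interpolation=cv2.INTER_CUBIC)
cv2.imwrite("pics/s5.png",cv2.convertScaleAbs(a,alpha=2.2)); print(c)
E
```

```text
clock: 10.35
tcp_pos: [0.5475, -0.2661, 0.1834]
orientation: [0.003, 0.999, -0.054, 0.004]
wrist_force: [0.9, 0.1, -0.1]
finger_gap: 0.0339
clock: 10.75
tcp_pos: [0.5333, -0.1803, 0.1787]
orientation: [0.0, 0.999, -0.051, 0.0]
wrist_force: [0.2, -0.4, -0.5]
finger_gap: 0.0339
[-0.33 -3.87  2.37]
[232 193]
```

View pics/s5.png

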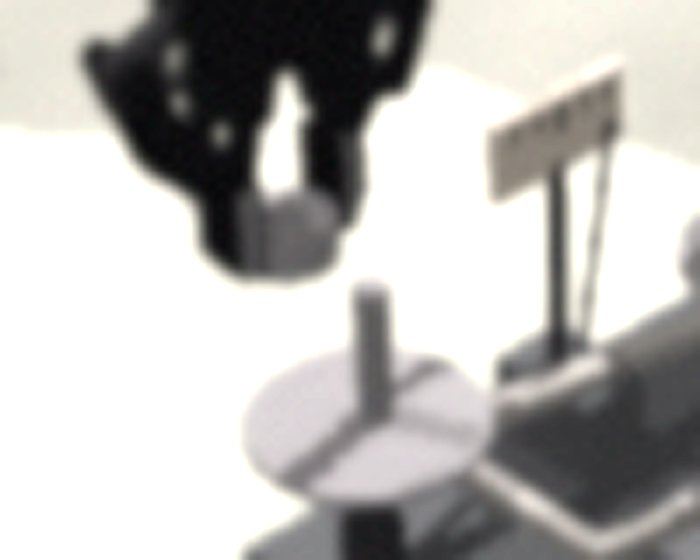

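```bash
cat >> h.py <<'E'
def circ(p,C,rad,n=48,Rm=np.eye(3)):
    return np.array([proj(p,np.asarray(C)+Rm@[rad*np.cos(t),rad*np.sin(t),0]) for t in np.linspace(0,2*np.pi,n)])
E
python3 - <<'E'
from h import *
p=vision.read_camera("scene")
s,r=st(); t=s["tcp_pos"]; print(t); o=proj(p,t).astype(int)-[22,28]
k=14
a=cv2.resize(p["pixels"][o[1]:o[1]+40,o[0]:o[0]+50,::-1],None,fx=k,fy=k,interpolation=cv2.INTER_CUBIC).astype(float)
a=np.clip(255*(a/140)**.6,0,255).astype(np.uint8); b=a.copy()
M=r.as_matrix()
for z,rad,c in((.0018,.018,(0,255,0)),(-.0142,.018,(0,0,255)),(-.0142,.008,(255,0,0))):
    q=circ(p,t+M@[0,0,z],rad,Rm=M); cv2.polylines(b,[((q-o+.5)*k).astype(int)],True,c,1)
cv2.imwrite("pics/s6.png",b);cv2.imwrite("pics/s6a.png",a)
E
```

```text
[ 0.53358221 -0.18189896  0.17836832]
```

View pics/s6.png

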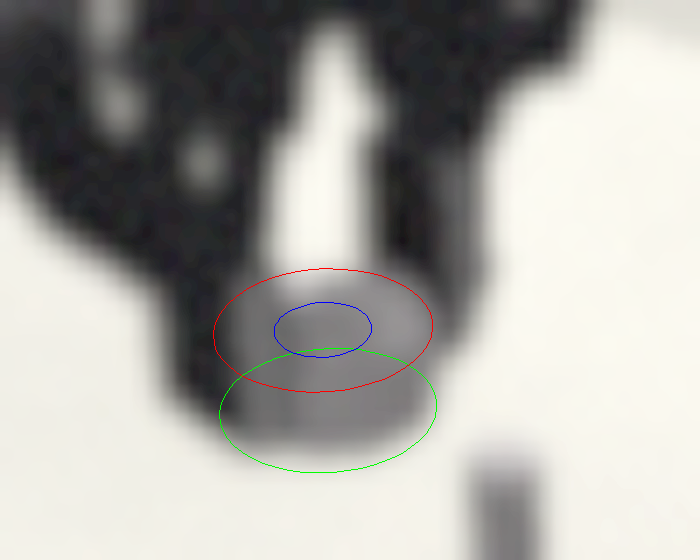

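View pics/s6a.png

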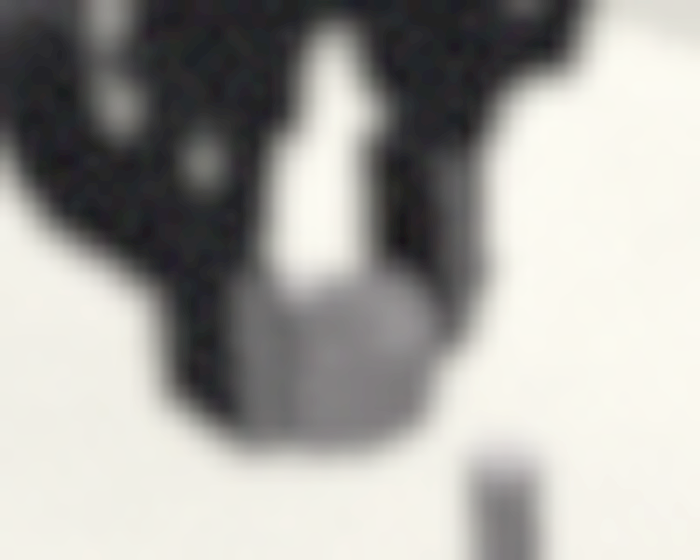

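```bash
python3 - <<'E'
from h import *
print(tool((.533,-.1405,.155)).round(2))
E
python3 -m inch '[[-0.3,-2,1,0,0,0,3.3],[0,-2,1.2,0,0,0,3.3],[0,0,0,0,0,0,3.3],[0,0,0,0,0,0,3.3],[0,0,0,0,0,0,3.3]]' 25
python3 - <<'E'
from h import *
print(tool((.533,-.1405,.155)).round(2))
E
```

```text
[-0.49 -4.11  2.33]
clock: 11.35
tcp_pos: [0.535, -0.1425, 0.1567]
orientation: [0.0, 0.999, -0.053, 0.0]
wrist_force: [0.6, 0.6, -0.5]
finger_gap: 0.0341
[-0.22 -0.18  0.17]
```

```bash
python3 -m inch '[[-0.2,-0.2,0,0,0,0,3.3],[0,0,0,0,0,0,3.3]]' 25
python3 - <<'E'
from h import *
p=vision.read_camera("scene")
s,r=st(); t=s["tcp_pos"]; print(t,s["wrist_force"]); o=proj(p,t).astype(int)-[25,20]
k=14
a=cv2.resize(p["pixels"][o[1]:o[1]+42,o[0]:o[0]+50,::-1],None,fx=k,fy=k,interpolation=cv2.INTER_CUBIC).astype(float)
a=np.clip(255*(a/140)**.6,0,255).astype(np.uint8)
M=r.as_matrix()
for z,rad,c in((.0018,.018,(0,255,0)),(-.0142,.018,(0,0,255))):
    q=circ(p,t+M@[0,0,z],rad,Rm=M); cv2.polylines(a,[((q-o+.5)*k).astype(int)],True,c,1)
for z,rad in((.1435,.00675),(.0865,.00675)):
    q=circ(p,[t[0],t[1],z],rad); cv2.polylines(a,[((q-o+.5)*k).astype(int)],True,(255,0,255),1)
cv2.imwrite("pics/s7.png",a)
E
```

```text
clock: 11.55
tcp_pos: [0.5326, -0.1394, 0.1567]
orientation: [0.0, 0.999, -0.053, 0.0]
wrist_force: [0.0, 0.2, -0.9]
finger_gap: 0.0337
[ 0.5326494  -0.13934929  0.15665418] [ 0.32400172 -0.23223046 -1.26584943]
```

View pics/s7.png

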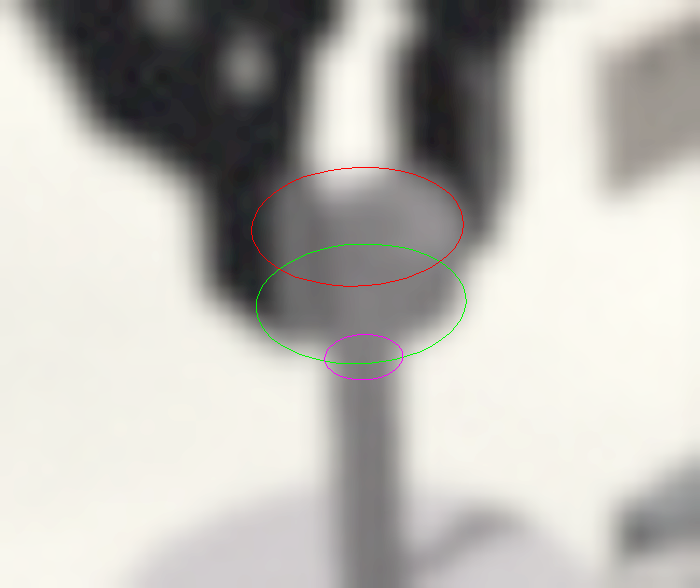

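Run:
```python
from h import *
P=[vision.read_camera("scene") for _ in range(4)]
p=dict(P[0]); p["depth"]=np.mean([q["depth"] for q in P],0)
s,r=st(); t=s["tcp_pos"]; X=cloud(p); o=proj(p,t).astype(int)
g=np.mean([cv2.cvtColor(q["pixels"],cv2.COLOR_RGB2GRAY) for q in P],0)
L=(r.inv().apply((X-t).reshape(-1,3)).reshape(X.shape)*1000)
for v in range(o[1]-10,o[1]+8):
    print(v,[ "%d:%d,%d,%d"%(g[v,u],*L[v,u]) if abs(L[v,u,2])<60 else "." for u in range(o[0]-9,o[0]+10,2)])
```

```text
183 ['5:5,31,-47', '7:10,29,-49', '12:13,26,-48', '.', '.', '.', '53:-8,-17,-18', '6:-2,-17,-20', '6:5,-17,-24', '23:10,-19,-26']
184 ['6:5,31,-44', '5:11,30,-47', '15:12,25,-45', '75:9,17,-40', '.', '.', '53:-10,-18,-13', '13:-2,-17,-17', '7:5,-17,-22', '22:9,-20,-22']
185 ['5:5,32,-42', '7:5,26,-39', '21:13,26,-43', '61:11,18,-38', '104:-13,-8,-14', '90:-9,-11,-14', '53:-5,-14,-15', '.', '13:4,-17,-18', '22:8,-21,-18']
186 ['6:2,29,-36', '8:5,26,-36', '27:9,23,-37', '51:10,18,-35', '79:-8,-3,-16', '67:-5,-8,-15', '55:-2,-11,-15', '44:0,-14,-15', '24:5,-17,-15', '24:9,-19,-17']
187 ['7:3,30,-34', '9:5,26,-33', '29:7,22,-33', '41:11,19,-33', '57:-7,-3,-13', '52:-5,-7,-12', '53:-1,-10,-13', '53:4,-11,-15', '37:8,-14,-15', '29:9,-19,-14']
188 ['7:3,30,-32', '8:4,25,-30', '31:8,23,-31', '34:10,18,-30', '45:-7,-3,-10', '46:-3,-5,-11', '50:0,-8,-12', '56:8,-7,-16', '45:11,-11,-15', '34:10,-18,-12']
189 ['8:2,30,-28', '8:6,27,-29', '30:9,24,-29', '32:11,19,-27', '41:-7,-2,-8', '45:-4,-6,-7', '49:0,-9,-8', '57:11,-5,-15', '49:13,-10,-14', '42:10,-18,-9']
190 ['7:1,29,-24', '8:5,27,-26', '30
[... 607 characters left out ...]
'34:10,19,-13', '40:10,13,-10', '45:14,10,-11', '44:17,7,-11', '43:17,0,-7', '73:16,-6,-3', '.']
195 ['72:-1,27,-8', '26:7,28,-13', '29:7,22,-10', '35:9,18,-9', '40:10,13,-7', '45:14,10,-7', '45:15,5,-6', '50:17,0,-4', '91:17,-5,-1', '.']
196 ['.', '57:5,27,-9', '39:6,22,-7', '42:10,19,-7', '41:9,12,-3', '45:14,10,-4', '51:17,6,-4', '73:18,1,-2', '.', '.']
197 ['.', '.', '67:5,22,-3', '64:6,16,-1', '45:10,13,-1', '45:15,11,-2', '65:15,5,0', '.', '.', '.']
198 ['.', '.', '.', '.', '50:-2,3,12', '44:3,1,10', '77:3,-4,13', '.', '.', '.']
199 ['.', '.', '.', '.', '52:1,6,11', '43:5,3,11', '81:6,-1,13', '.', '.', '.']
200 ['.', '.', '.', '.', '53:1,6,14', '43:6,4,13', '81:6,-1,16', '.', '.', '.']
```

```bash
cat >> h.py <<'E'
def panz(p,c=(.5335,-.1455),lo=.05,hi=.11):
    X=cloud(p);z=X[...,2]; d=np.hypot(X[...,0]-c[0],X[...,1]-c[1]); k=(d<.038)&(d>.012)&(z>lo)&(z<hi)
    m=np.median(z[k]); k&=abs(z-m)<.006; return z[k].mean(),k.sum()
E
python3 -m inch '[[0,0,0.5,0,0,0,3.3],[0,0,0.5,0,0,0,3.3],[0,0,0.3,0,0,0,3.3],[0,0,0.3,0,0,0,3.3],[0,0,0,0,0,0,3.3]]' 25;  python3 - <<'E'
from h import *
p=vision.read_camera("scene"); print(panz(p)); s,r=st(); print(s["tcp_pos"],s["wrist_force"],s["ft_torque"])
p=vision.read_camera("scene"); print(panz(p)); s,r=st(); print(s["tcp_pos"],s["wrist_force"],s["ft_torque"])
E
```

```text
clock: 12.3
tcp_pos: [0.5325, -0.1389, 0.14]
orientation: [0.0, 0.999, -0.052, -0.0]
wrist_force: [-0.4, -0.7, 0.6]
finger_gap: 0.0337
(np.float64(0.08378345852840219), np.int64(380))
[ 0.53261866 -0.13893381  0.14024779] [-0.53442089 -1.18342176  0.78795099] [-0.16651035  0.08686338  0.07346669]
(np.float64(0.08390529813297998), np.int64(370))
[ 0.53266792 -0.13896001  0.14042896] [-0.74713969 -0.44312446  1.1104805 ] [-0.10864987  0.03902899  0.00161663]
```

```bash
cat >> h.py <<'E'
def chk(n=2):
    z=[];f=[]
    for _ in range(n):
        p=vision.read_camera("scene"); z.append(panz(p)[0]); s,r=st(); f.append(s["wrist_force"])
    print("pan",np.mean(z).round(4),"tcp",s["tcp_pos"].round(4),"F",np.mean(f,0).round(2))
E
python3 -m inch '[[0,0.15,0,0,0,0,3.3],[0,0,0,0,0,0,3.3]]'; python3 -c "from h import *;chk()"
```

```text
clock: 12.6
tcp_pos: [0.5324, -0.1404, 0.1403]
orientation: [-0.0, 0.999, -0.052, -0.0]
wrist_force: [-0.3, 1.7, -0.7]
finger_gap: 0.034
pan 0.0874 tcp [ 0.5324 -0.1403  0.1403] F [-0.11 -0.19 -1.3 ]
```

Moving 1.5 mm brought the pan back to its stop height of 0.0874, so the ring is on the post. Now I'll lower it.

```bash
python3 -m inch '[[0,0,0.4,0,0,0,3.3],[0,0,0.4,0,0,0,3.3],[0,0,0,0,0,0,3.3]]'; python3 -c "from h import *;chk()"
```

```text
clock: 13.0
tcp_pos: [0.5319, -0.1401, 0.1314]
orientation: [-0.0, 0.999, -0.052, -0.001]
wrist_force: [0.4, 0.7, -0.2]
finger_gap: 0.0338
pan 0.0875 tcp [ 0.5322 -0.1402  0.132 ] F [-0.37  0.07 -0.76]
```

```bash
python3 -m inch '[[0,0,0.8,0,0,0,3.3],[0,0,0.8,0,0,0,3.3],[0,0,0.8,0,0,0,3.3],[0,0,0,0,0,0,3.3]]'; python3 -c "from h import *;chk(1)"
```

```text
clock: 13.5
tcp_pos: [0.5319, -0.1402, 0.1068]
orientation: [-0.0, 0.999, -0.052, -0.001]
wrist_force: [0.3, -0.6, 0.2]
finger_gap: 0.034
pan 0.0874 tcp [ 0.532  -0.1402  0.1074] F [-0.86  0.45 -0.99]
```

```bash
python3 -m inch '[[0,0,0.5,0,0,0,3.3],[0,0,0.5,0,0,0,3.3],[0,0,0,0,0,0,3.3],[0,0,0,0,0,0,3.3]]'; python3 -c "from h import *;chk(1)"
```

```text
clock: 13.95
tcp_pos: [0.5323, -0.1403, 0.0982]
orientation: [-0.0, 0.999, -0.052, -0.0]
wrist_force: [0.0, 0.7, 0.1]
finger_gap: 0.0341
pan 0.0873 tcp [ 0.5324 -0.1403  0.0984] F [ 0.31 -0.8  -0.58]
```

```bash
python3 -m inch '[[0,0,0.4,0,0,0,3.3],[0,0,0.4,0,0,0,3.3],[0,0,0,0,0,0,3.3],[0,0,0,0,0,0,3.3]]'; python3 -c "from h import *;chk(2)"
```

```text
clock: 14.4
tcp_pos: [0.5323, -0.1403, 0.0901]
orientation: [-0.0, 0.999, -0.052, -0.0]
wrist_force: [-0.3, 0.1, -0.7]
finger_gap: 0.0334
pan 0.0874 tcp [ 0.5325 -0.1404  0.0904] F [-0.01  0.56 -1.14]
```

```bash
python3 -m inch '[[0,0,0.3,0,0,0,3.3],[0,0,0,0,0,0,3.3],[0,0,0,0,0,0,3.3]]'; python3 -c "from h import *;chk(2)"
```

```text
clock: 14.8
tcp_pos: [0.5326, -0.1404, 0.0875]
orientation: [0.0, 0.999, -0.052, 0.0]
wrist_force: [0.5, -1.2, 1.4]
finger_gap: 0.034
pan 0.087 tcp [ 0.5327 -0.1404  0.0876] F [0.71 0.19 0.57]
```

```bash
python3 -m inch '[[0,0,0,0,0,0,3.7],[0,0,0,0,0,0,4.2],[0,0,0,0,0,0,4.8]]'; python3 -c "from h import *;chk(2)"
```

```text
clock: 15.2
tcp_pos: [0.5324, -0.1403, 0.0873]
orientation: [0.0, 0.999, -0.052, -0.0]
wrist_force: [-1.4, 0.2, -0.4]
finger_gap: 0.0479
pan 0.0877 tcp [ 0.5324 -0.1403  0.0873] F [-0.06 -0.26  0.05]
```

```bash
python3 -m inch '[[0,0,-1,0,0,0,4.8],[0,0,-4,0,0,0,4.8],[0,0,-5,0,0,0,4.8],[0,0,-4.5,0,0,0,5.5],[-2,-3,0,0,0,0,6]]'; python3 -m inch '[[-1,-5,0,0,0,0,6],[-1,-5,0,0,0,0,6],[-1,-5,0,0,0,0,6],[-1,-5,0,0,0,0,6]]'
python3 - <<'E'
from h import *
p=vision.read_camera("scene")
a=cv2.resize(p["pixels"][140:280,180:370,::-1],None,fx=4,fy=4,interpolation=cv2.INTER_CUBIC)
cv2.imwrite("pics/s8.png",cv2.convertScaleAbs(a,alpha=1.6)); print(panz(p)); print(tool((.517,.335,.06)))
E
```

```text
clock: 15.8
tcp_pos: [0.5213, -0.1122, 0.2403]
orientation: [0.003, 0.999, -0.054, 0.007]
wrist_force: [0.4, 0.9, -0.0]
finger_gap: 0.06
clock: 16.2
tcp_pos: [0.4938, 0.0612, 0.2337]
orientation: [-0.013, 1.0, -0.026, 0.001]
wrist_force: [0.2, 0.2, -0.7]
finger_gap: 0.0601
(np.float64(0.08775097596091751), np.int64(324))
[  1.05067162 -26.77265484  18.16473601]
```

View pics/s8.png

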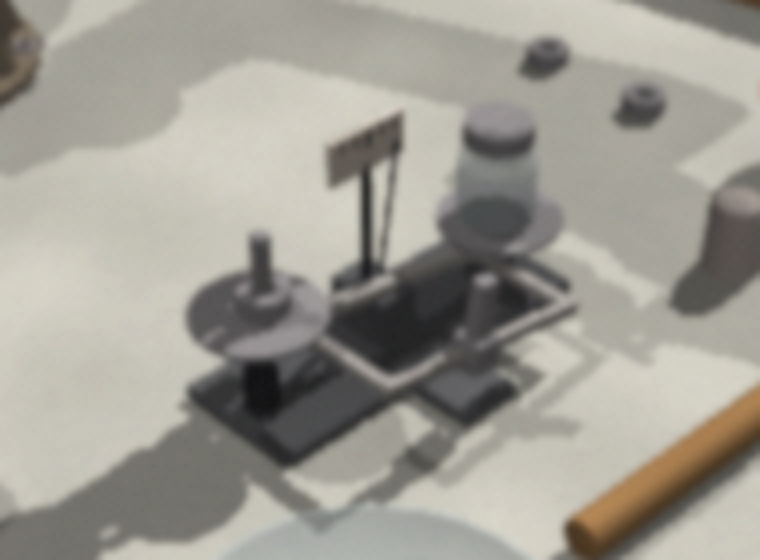

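```bash
python3 -m inch '[[0,-5,0,0,0,0,6],[0.5,-5,2,0,0,0,6],[0.5,-5,4,0,0,0,6],[0,-4.5,4,0,0,0,6],[0,-4.5,3,0,0,0,6]]';  python3 -m inch '[[0,0,3,0,0,0,6],[0,0,0,0,0,0,6],[0,0,0,0,0,0,6]]'
python3 - <<'E'
from h import *
p=vision.read_camera("scene");q=vision.read_camera("top")
for r in ringfit([p,q],.517,.335): print(r)
s,r=st(); print(r.as_matrix().round(3).tolist());
b=cv2.resize(p["pixels"][120:200,290:390,::-1],None,fx=7,fy=7,interpolation=cv2.INTER_CUBIC)
cv2.imwrite("pics/s9.png",cv2.convertScaleAbs(b,alpha=1.6)); print(tool((.5172,.335,.002)))
E
```

```text
clock: 16.75
tcp_pos: [0.5055, 0.1672, 0.1348]
orientation: [-0.058, 0.997, 0.052, -0.004]
wrist_force: [0.1, -0.0, -0.3]
finger_gap: 0.0602
clock: 17.05
tcp_pos: [0.5052, 0.1683, 0.1063]
orientation: [-0.058, 0.997, 0.052, -0.004]
wrist_force: [1.2, -0.8, 0.5]
finger_gap: 0.0598Traceback (most recent call last):
  File "<stdin>", line 3, in <module>
  File "h.py", line 33, in ringfit
    v,u=np.nonzero(k); uv=np.array([(u.min()+u.max())/2,(v.min()+v.max())/2]); uc=np.array([u.mean(),v.mean()])
                                     ~~~~~^^
    return umr_minimum(a, axis, None, out, keepdims, initial, where)
ValueError: zero-size array to reduction operation minimum which has no identity
```

Run:
```python
from h import *
s,r=st(); print(s["joint_pos"].round(3), s["clock"]); print(r.as_matrix().round(3).tolist(), tool((.517,.335,.1)))
```

```text
[ 0.104  0.294 -0.299  0.976  0.117  3.141] 17.15
[[0.995, 0.104, -0.011], [0.104, -0.988, 0.116], [0.001, -0.116, -0.993]] [  2.76990791 -16.27064333   2.68281714]
```

```bash
python3 -m inch '[[0,-1,-2,0,0,-8.5,6],[0,-2,-2,0,0,-8.5,6],[0,-1,0,0,0,-8.5,6],[0,0,0,0,0,-8.5,6],[0,0,0,0,0,0,6]]'
python3 - <<'E'
from h import *
s,r=st(); print(s["joint_pos"].round(3)); print(r.as_matrix().round(3).tolist())
M=r.as_matrix(); x=M[:,0].copy(); x[2]=0; x/=np.linalg.norm(x); z=np.array([0,0,-1.]); D=np.c_[x,np.cross(z,x),z]
print("turn",np.degrees((r.inv()*R.from_matrix(D)).as_rotvec()).round(2)); d=D.T@(np.array([.517,.335,.1])-s["tcp_pos"])*100; print(d)
E
```

```text
clock: 17.65
tcp_pos: [0.4971, 0.2023, 0.1524]
orientation: [-0.056, 0.938, 0.342, 0.015]
wrist_force: [0.5, 0.2, -1.1]
finger_gap: 0.06
[ 0.171  0.258 -0.231  1.071  0.116  2.614]
[[0.766, 0.643, -0.01], [0.64, -0.76, 0.116], [0.067, -0.095, -0.993]]
turn [-5.49 -3.84  0.18]
[10.03577012 -8.90528693  5.24121236]
```

```bash
python3 -m inch '[[0,0,0,-5.5,-3.8,0.2,6],[3.4,-3,1,0,0,0,6],[3.4,-3,2,0,0,0,6],[3.2,-2.9,2,0,0,0,6],[0,0,0,0,0,0,6]]'
python3 - <<'E'
from h import *
p=vision.read_camera("scene");q=vision.read_camera("top")
for rr in ringfit([p,q],.517,.335): print(rr)
s,r=st(); print(s["joint_pos"].round(3)); print(r.as_matrix().round(3).tolist())
b=cv2.resize(p["pixels"][110:200,280:390,::-1],None,fx=7,fy=7,interpolation=cv2.INTER_CUBIC)
cv2.imwrite("pics/s9.png",cv2.convertScaleAbs(b,alpha=1.6)); print(tool((.5172,.335,.002)))
E
```

```text
clock: 18.15
tcp_pos: [0.515, 0.3383, 0.0975]
orientation: [-0.001, 0.94, 0.341, -0.002]
wrist_force: [-0.9, -1.3, -0.5]
finger_gap: 0.0601
(np.int64(81), array([340.5, 164. ]), array([340.65432099, 164.0617284 ]), array([0.5148, 0.339 , 0.008 ]), array([0.517 , 0.3361, 0.01  ]))
(np.int64(104), array([149., 247.]), array([149.16346154, 247.03846154]), array([0.5169, 0.3336, 0.008 ]), array([0.5168, 0.3324, 0.01  ]))
[ 4.460e-01  4.580e-01 -6.900e-02  1.048e+00  1.000e-03  2.893e+00]
[[0.769, 0.64, -0.004], [0.64, -0.769, -0.001], [-0.004, -0.002, -1.0]]
[0.17463976 0.13739416 9.76885374]
```

View pics/s9.png

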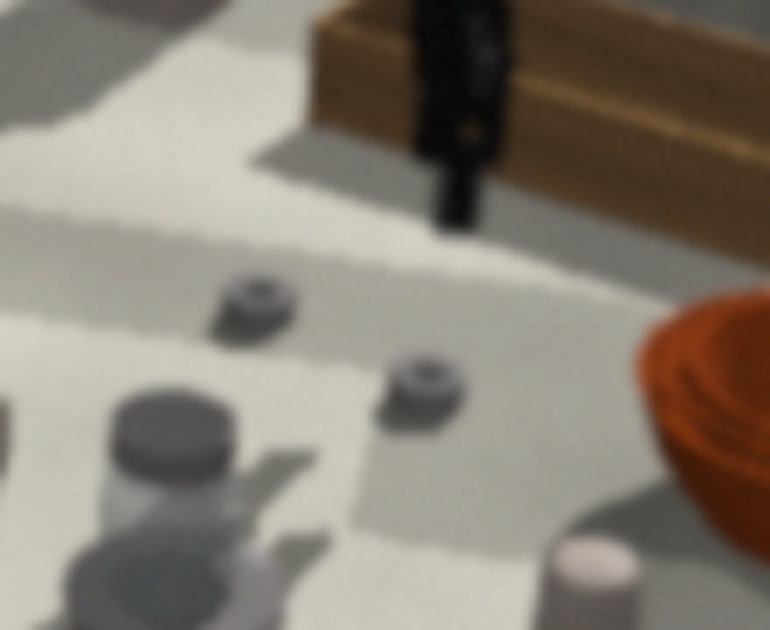

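```bash
python3 -m inch '[[0.1,0.1,3.5,0,0,0,6],[0,0,3.5,0,0,0,5],[0,0,0,0,0,0,5],[0,0,0,0,0,0,5]]'
python3 - <<'E'
from h import *
print(tool((.517,.3345,.0015)))
E
```

```text
clock: 18.65
tcp_pos: [0.5169, 0.3333, 0.0311]
orientation: [-0.0, 0.941, 0.339, -0.002]
wrist_force: [0.5, -0.5, 1.5]
finger_gap: 0.0499
[ 0.09703412 -0.0822376   2.96048589]
```

```bash
python3 -m inch '[[0.1,-0.1,1.5,0,0,0,4.8],[0,0,1.4,0,0,0,4.2],[0,0,0,0,0,0,4.2],[0,0,0,0,0,0,4.2]]';python3 -m inch '[[0,0,0,0,0,0,3.3],[0,0,0,0,0,0,3.3],[0,0,0,0,0,0,3.3]]'
```

```text
clock: 19.05
tcp_pos: [0.517, 0.3357, 0.0018]
orientation: [-0.0, 0.94, 0.341, -0.001]
wrist_force: [-0.1, -0.2, -0.8]
finger_gap: 0.0419
clock: 19.35
tcp_pos: [0.5173, 0.3361, 0.0022]
orientation: [-0.0, 0.94, 0.341, -0.001]
wrist_force: [-0.7, -1.4, 6.6]
finger_gap: 0.0342
```

```bash
python3 -m inch '[[0,0,-2,0,0,0,3.3],[0,0,-4.5,0,0,0,3.3],[0,0,-5,0,0,0,3.3],[0,0,-5,0,0,0,3.3],[-2.6,3.4,-3.5,0,0,0,3.3]]';python3 -m inch '[[-2.6,3.4,0,0,0,0,3.3],[-2.6,3.4,0,0,0,0,3.3],[-2.6,3.4,0,0,0,0,3.3],[-2.6,3.4,0,0,0,0,3.3],[-2.6,3.4,0,0,0,0,3.3]]';python3 -m inch '[[-2.6,3.4,0,0,0,0,3.3],[-2.6,3.4,0,0,0,0,3.3],[-2.6,3.4,0,0,0,0,3.3]]'
python3 - <<'E'
from h import *
print(tool((.5324,-.1403,.16)))
E
```

```text
clock: 19.85
tcp_pos: [0.52, 0.3007, 0.2017]
orientation: [-0.001, 0.939, 0.343, 0.002]
wrist_force: [1.1, -1.4, -0.9]
finger_gap: 0.0343
clock: 20.35
tcp_pos: [0.5278, 0.0821, 0.1977]
orientation: [-0.001, 0.94, 0.341, -0.001]
wrist_force: [0.6, -0.1, -0.0]
finger_gap: 0.0344
clock: 20.65
tcp_pos: [0.5333, -0.0463, 0.1977]
orientation: [-0.001, 0.94, 0.341, -0.001]
wrist_force: [0.6, 0.3, -0.9]
finger_gap: 0.0347
[-6.08646692  7.16247224  3.77154856]
```

```bash
python3 -m inch '[[-2.8,3.3,1,0,0,0,3.3],[-2.6,3.1,2,0,0,0,3.3],[0,0,0.5,0,0,0,3.3],[0,0,0,0,0,0,3.3],[0,0,0,0,0,0,3.3]]'
python3 - <<'E'
from h import *
print(tool((.5324,-.1403,.15)))
E
```

```text
clock: 21.15
tcp_pos: [0.5329, -0.1277, 0.1628]
orientation: [-0.001, 0.94, 0.341, -0.002]
wrist_force: [-0.2, 0.2, -1.0]
finger_gap: 0.0342
[-0.84290297  0.93618346  1.28312853]
```

```bash
python3 -m inch '[[-0.4,0.5,0,0,0,0,3.3],[-0.4,0.4,0.5,0,0,0,3.3],[0,0,0,0,0,0,3.3],[0,0,0,0,0,0,3.3]]'
python3 - <<'E'
from h import *
P=[vision.read_camera("scene") for _ in range(3)]
p=dict(P[0]); p["depth"]=np.mean([q["depth"] for q in P],0)
s,r=st(); t=s["tcp_pos"]; X=cloud(p); o=proj(p,t).astype(int); print(t,s["wrist_force"],tool((.5324,-.1403,.14)))
# ring points in world offsets
d=(X-t)*1000; k=(np.hypot(d[...,0],d[...,1])<24)
ring=d[k&(d[...,2]>2)&(d[...,2]<13)]; post=d[k&(d[...,2]<-7)&(d[...,2]>-35)&(np.hypot(d[...,0],d[...,1])<12)]
from scipy.optimize import least_squares
for n,a,rad in(("ring",ring,18),("post",post,6.75)):
    f=lambda c:np.hypot(a[:,0]-c[0],a[:,1]-c[1])-rad
    q=least_squares(f,[0,0],loss="soft_l1"); print(n,len(a),q.x.round(2),np.abs(q.fun).mean().round(2))
print(panz(p))
k=10; o=o-[30,20]
a=cv2.resize(p["pixels"][o[1]:o[1]+50,o[0]:o[0]+60,::-1],None,fx=k,fy=k,interpolation=cv2.INTER_CUBIC).astype(float)
cv2.imwrite("pics/s10.png",np.clip(255*(a/140)**.6,0,255).astype(np.uint8))
E
```

```text
clock: 21.55
tcp_pos: [0.5326, -0.1403, 0.1577]
orientation: [-0.001, 0.94, 0.341, -0.002]
wrist_force: [-0.3, -1.0, 0.5]
finger_gap: 0.0344
[ 0.53266536 -0.14041476  0.15782161] [-0.28638505 -0.38992396 -0.79604822] [-0.00851179 -0.0225503   1.78223278]
ring 27 [ 2.06 -4.05] 1.88
post 46 [0.15 0.53] 0.63
(np.float64(0.08763346002664582), np.int64(317))
```

View pics/s10.png

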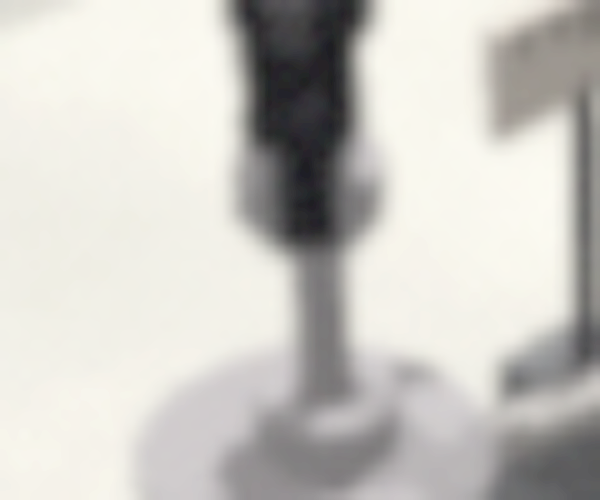

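Run:
```python
from h import *
p=vision.read_camera("scene")
s,r=st(); t=s["tcp_pos"]; o=proj(p,t).astype(int)-[30,20]; k=10; M=r.as_matrix()
a=cv2.resize(p["pixels"][o[1]:o[1]+50,o[0]:o[0]+60,::-1],None,fx=k,fy=k,interpolation=cv2.INTER_CUBIC).astype(float)
a=np.clip(255*(a/140)**.6,0,255).astype(np.uint8)
for z,rad,c in((.0018,.018,(0,255,0)),(-.0142,.018,(0,0,255))):
    q=circ(p,t+M@[0,0,z],rad,Rm=M); cv2.polylines(a,[((q-o+.5)*k).astype(int)],True,c,1); print(((q-o+.5)*k)[:,0].min(),((q-o+.5)*k)[:,0].max())
for z in(.1435,.1035):
    q=circ(p,[t[0],t[1],z],.00675); cv2.polylines(a,[((q-o+.5)*k).astype(int)],True,(255,0,255),1);print(((q-o+.5)*k)[:,0].min(),((q-o+.5)*k)[:,0].max())
cv2.imwrite("pics/s11.png",a)
```

```text
239.71933198540114 389.883320001758
236.65196935311968 388.0819967810868
288.8910610587226 344.78983418720986
295.7632966736429 350.5185126199967
```

View pics/s11.png

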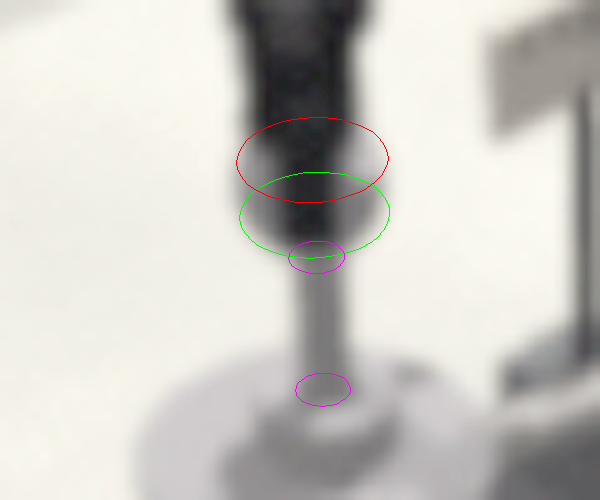

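```bash
python3 -m inch '[[0.12,0,0.5,0,0,0,3.3],[0,0,0.6,0,0,0,3.3],[0,0,0.5,0,0,0,3.3],[0,0,0,0,0,0,3.3],[0,0,0,0,0,0,3.3]]';  python3 -c "from h import *;chk()"
```

```text
clock: 22.25
tcp_pos: [0.5334, -0.1398, 0.1414]
orientation: [-0.001, 0.94, 0.341, -0.002]
wrist_force: [-0.5, -0.5, -1.4]
finger_gap: 0.0344
pan 0.0877 tcp [ 0.5334 -0.1398  0.1417] F [ 0.6   0.02 -0.55]
```

```bash
python3 -m inch '[[0,0,0.4,0,0,0,3.3],[0,0,0.4,0,0,0,3.3],[0,0,0,0,0,0,3.3],[0,0,0,0,0,0,3.3]]';  python3 -c "from h import *;chk()"
```

```text
clock: 22.75
tcp_pos: [0.5334, -0.1398, 0.1335]
orientation: [-0.001, 0.94, 0.341, -0.002]
wrist_force: [-0.9, -0.2, -1.5]
finger_gap: 0.0343
pan 0.0876 tcp [ 0.5334 -0.1399  0.1337] F [ 0.15 -0.46 -0.92]
```

```bash
python3 -m inch '[[0,0,0.7,0,0,0,3.3],[0,0,0.7,0,0,0,3.3],[0,0,0.7,0,0,0,3.3],[0,0,0,0,0,0,3.3]]';  python3 -c "from h import *;chk(1)"; python3 -m inch '[[0,0,0.5,0,0,0,3.3],[0,0,0.3,0,0,0,3.3],[0,0,0.3,0,0,0,3.3],[0,0,0,0,0,0,3.3]]';  python3 -c "from h import *;chk()"
```

```text
clock: 23.25
tcp_pos: [0.5333, -0.1399, 0.1115]
orientation: [-0.001, 0.94, 0.341, -0.002]
wrist_force: [1.0, -0.5, -0.9]
finger_gap: 0.0344
pan 0.0876 tcp [ 0.5333 -0.1398  0.112 ] F [ 1.44  0.1  -1.56]
clock: 23.7
tcp_pos: [0.5333, -0.1398, 0.1014]
orientation: [-0.001, 0.94, 0.341, -0.002]
wrist_force: [0.6, -0.1, -0.2]
finger_gap: 0.0342
pan 0.0844 tcp [ 0.5334 -0.1399  0.1017] F [ 1.08 -0.44 -0.52]
```

```bash
python3 -m inch '[[0,0,0.3,0,0,0,3.3],[0,0,0.3,0,0,0,3.3],[0,0,0.3,0,0,0,3.3],[0,0,0.3,0,0,0,3.3],[0,0,0,0,0,0,3.3]]';  python3 -c "from h import *;chk()"
```

```text
clock: 24.3
tcp_pos: [0.5333, -0.1399, 0.0892]
orientation: [-0.001, 0.94, 0.341, -0.002]
wrist_force: [0.7, -0.2, 0.4]
finger_gap: 0.0347
pan 0.0723 tcp [ 0.5333 -0.1399  0.0896] F [ 1.33 -0.35  0.03]
```

```bash
python3 -m inch '[[0,0,0,0,0,0,3.8],[0,0,0,0,0,0,4.4],[0,0,0,0,0,0,4.8],[0,0,0,0,0,0,4.8]]';  python3 -c "from h import *;chk()"
```

```text
clock: 24.8
tcp_pos: [0.5332, -0.1398, 0.0897]
orientation: [-0.0, 0.94, 0.341, -0.002]
wrist_force: [0.0, -0.2, 0.9]
finger_gap: 0.0476
pan 0.0695 tcp [ 0.5333 -0.1398  0.0897] F [ 0.28  0.14 -0.31]
```

```bash
python3 -m inch '[[0,0,-1,0,0,0,5],[0,0,-4,0,0,0,6],[0,0,-4.5,0,0,8.4,6],[0,0,-3,0,0,8.4,5],[0,0,0,0,0,8.4,5]]'; python3 -m inch '[[0,0,0,0,0,8.4,5],[0,0,0,0,0,8.4,5],[0,0,0,0,0,0,5]]'
python3 - <<'E'
from h import *
s,r=st(); print(r.as_matrix().round(3).tolist(), s["joint_pos"].round(3),s["tcp_pos"])
p=vision.read_camera("scene")
print("post",panz(p),"jar",[panz(p,(.559,.071),.03,.1)])
X=cloud(p);z=X[...,2]; c=np.array([.5455,-.038]); ex=np.array([.9934,-.115]); ey=np.array([.115,.9934])
bx=(X[...,:2]-c)@ex; by=(X[...,:2]-c)@ey
k=(abs(bx-.09)<.02)&(abs(by)<.06)&(z>.075)&(z<.115); print(k.sum(),"tab bx",bx[k].mean(),"by",by[k].mean(),by[k].min(),by[k].max(),"z",z[k].max(),X[k].mean(0))
a=cv2.resize(p["pixels"][140:280,180:370,::-1],None,fx=4,fy=4,interpolation=cv2.INTER_CUBIC)
cv2.imwrite("pics/s12.png",cv2.convertScaleAbs(a,alpha=1.6))
E
```

```text
clock: 25.4
tcp_pos: [0.5364, -0.1409, 0.221]
orientation: [0.002, 0.992, 0.125, 0.003]
wrist_force: [0.3, -0.6, -0.0]
finger_gap: 0.0502
clock: 25.7
tcp_pos: [0.5338, -0.1399, 0.2156]
orientation: [0.0, 1.0, -0.019, -0.001]
wrist_force: [-0.4, -0.8, 0.1]
finger_gap: 0.0502
[[0.999, -0.038, -0.002], [-0.038, -0.999, -0.001], [-0.002, 0.001, -1.0]] [-4.010e-01  2.750e-01 -4.500e-02  1.253e+00 -2.000e-03  2.779e+00] [ 0.53382367 -0.13989653  0.21560069]
post (np.float64(0.06778276256828802), np.int64(309)) jar [(np.float64(0.07548166694840996), np.int64(156))]
80 tab bx 0.0930095719912584 by -0.010424617183276409 -0.016846421134549205 0.0011432329204283118 z 0.10651714663969658 [ 0.63669063 -0.05905047  0.0918986 ]
```

View pics/s12.png

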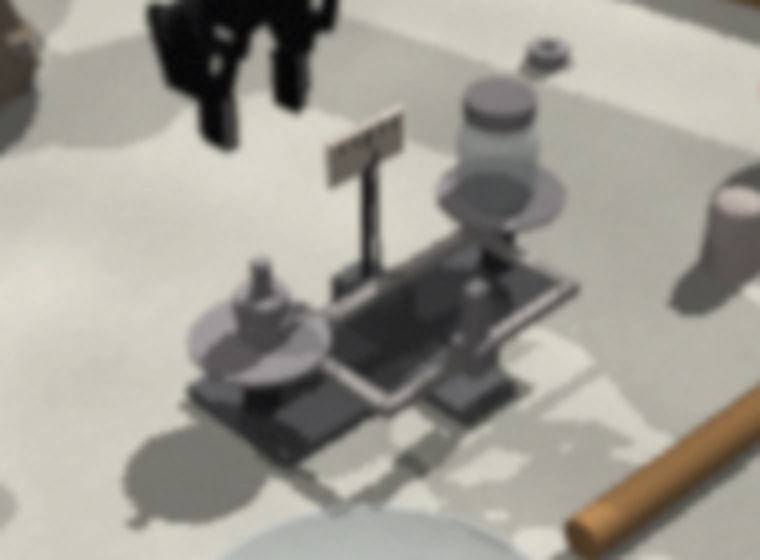

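```bash
python3 -m inch '[[3.3,-3.1,0,0,0,0,5],[3.3,-3.1,0,0,0,0,4.5],[3.1,-3.1,1,0,0,0,4],[0,0,2,0,0,0,4],[0,0,0,0,0,0,4]]'
python3 - <<'E'
from h import *
for n in("top","scene"):
    P=[vision.read_camera(n) for _ in range(2)]; p=dict(P[0]); p["depth"]=np.mean([q["depth"] for q in P],0)
    X=cloud(p);z=X[...,2]; c=np.array([.5455,-.038]); ex=np.array([.9934,-.115]); ey=np.array([.115,.9934])
    bx=(X[...,:2]-c)@ex; by=(X[...,:2]-c)@ey
    k=(abs(bx-.09)<.02)&(abs(by)<.06)&(z>.072)&(z<.115); print(n,k.sum(), X[k].mean(0) if k.any() else 0, "by",np.percentile(by[k],[3,50,97]) if k.any() else 0)
    print("post",panz(p),"jar",[panz(p,(.559,.071),.03,.1)])
    a=cv2.resize(p["pixels"][140:280,180:370,::-1],None,fx=4,fy=4,interpolation=cv2.INTER_CUBIC)
    cv2.imwrite(f"pics/{n}13.png",cv2.convertScaleAbs(a,alpha=1.6))
print(tool((.635,-.0495,.09)))
s,r=st(); print(s["tcp_pos"])
E
```

```text
clock: 26.25
tcp_pos: [0.633, -0.0491, 0.1812]
orientation: [-0.0, 1.0, -0.016, -0.004]
wrist_force: [-1.7, 0.3, -0.8]
finger_gap: 0.0402
top 0 0 by 0
post (np.float64(0.06656445406226284), np.int64(440)) jar [(np.float64(0.07294106964080864), np.int64(10))]
scene 84 [ 0.63671136 -0.05940933  0.0914798 ] by [-0.0163354  -0.01191339 -0.00095553]
post (np.float64(0.06765333839859804), np.int64(304)) jar [(np.float64(0.07523298577512844), np.int64(143))]
[ 0.11621181 -0.18480617  9.55903509]
[ 0.63397396 -0.05125414  0.18559368]
```

View pics/scene13.png

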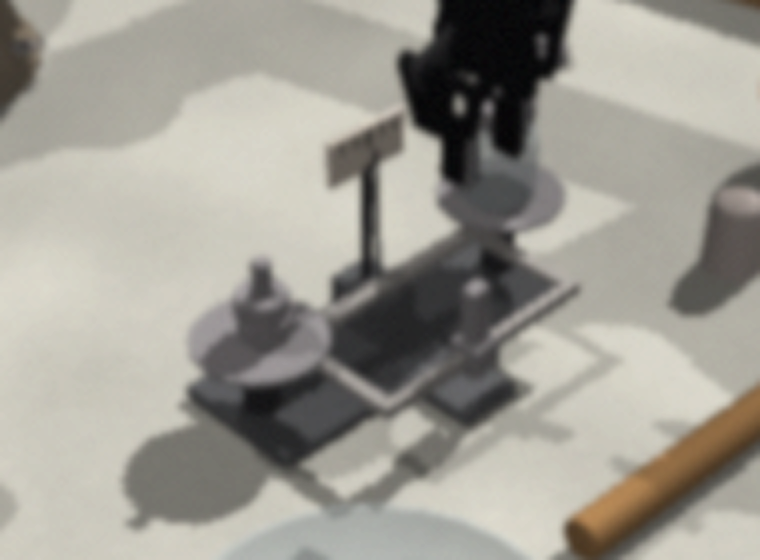

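```bash
python3 -m inch '[[0.1,0,3,0,0,0,4],[0,0,3,0,0,0,4],[0,0,0,0,0,0,4],[0,0,0,0,0,0,4]]'
python3 - <<'E'
from h import *
p=vision.read_camera("scene")
s,r=st(); print(s["tcp_pos"]); t=s["tcp_pos"]
X=cloud(p); o=proj(p,[t[0],t[1],.09]).astype(int)-[28,30]
a=cv2.resize(p["pixels"][o[1]:o[1]+50,o[0]:o[0]+60,::-1],None,fx=11,fy=11,interpolation=cv2.INTER_CUBIC).astype(float)
a=np.clip(255*(a/140)**.6,0,255).astype(np.uint8); print(o)
y=r.as_matrix()[:,1]
for sgn in(-1,1):
  for z in(.103,.08):
    q=(proj(p,np.r_[(t+sgn*.02*y)[:2],z])-o+.5)*11; cv2.circle(a,tuple(q.astype(int)),4,(0,0,255),1)
q=(proj(p,np.r_[t[:2],.103])-o+.5)*11; cv2.circle(a,tuple(q.astype(int)),4,(0,255,0),1)
cv2.imwrite("pics/s14.png",a)
E
```

```text
clock: 26.85
tcp_pos: [0.6346, -0.0513, 0.1255]
orientation: [0.0, 1.0, -0.019, -0.002]
wrist_force: [0.6, 1.1, 0.5]
finger_gap: 0.0399
[ 0.63550554 -0.05132688  0.12645682]
[271 184]
```

View pics/s14.png

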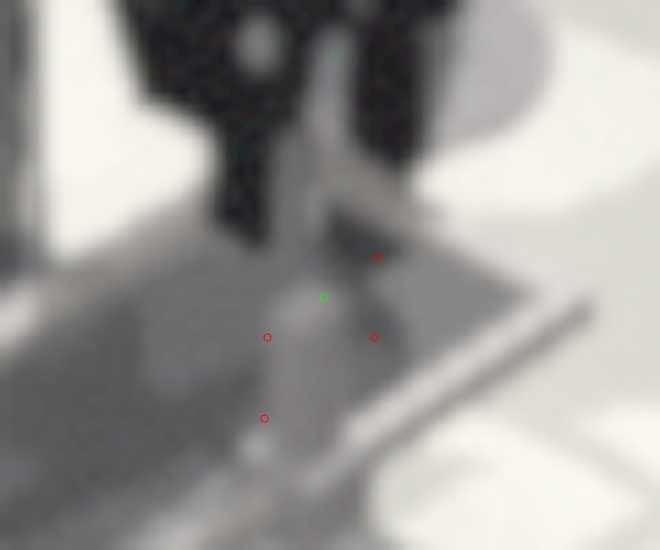

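```bash
python3 -m inch '[[0,0,2,0,0,0,4],[0,0,2,0,0,0,4],[0,0,0,0,0,0,4]]'; python3 -m inch '[[0,-0.3,0,0,0,0,4],[0,-0.3,0,0,0,0,4],[0,-0.3,0,0,0,0,4],[0,-0.3,0,0,0,0,4],[0,0,0,0,0,0,4]]'; python3 -m inch '[[0,0.5,0,0,0,0,4],[0,0,0,0,0,0,4]]'
cat >> h.py <<'E'
def tilt(n=2):
    a=[];b=[]
    for _ in range(n):
        a.append(panz(vision.read_camera("scene"))[0]); b.append(panz(vision.read_camera("top"))[0])
    print("tilt scene",-.15+(.0875-np.mean(a))/.11,"top",-.15+(.0865-np.mean(b))/.11, get_state()["clock"])
E
python3 -c "from h import *;tilt(2);tilt(2)"
```

```text
clock: 27.2
tcp_pos: [0.6341, -0.0507, 0.0841]
orientation: [0.0, 1.0, -0.019, -0.002]
wrist_force: [-0.5, 0.0, -0.4]
finger_gap: 0.0406
clock: 27.7
tcp_pos: [0.6356, -0.0381, 0.0851]
orientation: [0.0, 1.0, -0.018, -0.001]
wrist_force: [-0.3, -0.6, 0.1]
finger_gap: 0.04
clock: 27.9
tcp_pos: [0.6347, -0.0439, 0.0841]
orientation: [0.0, 1.0, -0.019, -0.002]
wrist_force: [0.5, 0.1, 0.2]
finger_gap: 0.0396
tilt scene -0.03672641859341566 top -0.0253544991853885 28.1
tilt scene -0.003295087483401571 top 0.0018894246664896142 28.3
```

```bash
python3 -m inch '[[0,0,0,0,0,0,4],[0,0,0,0,0,0,4],[0,0,0,0,0,0,4],[0,0,0,0,0,0,4],[0,0,0,0,0,0,4]]' >/dev/null; python3 -c "from h import *;tilt(2);tilt(2)"
python3 - <<'E'
from h import *
p=vision.read_camera("scene")
s,r=st(); print(s["tcp_pos"]); t=s["tcp_pos"]
o=proj(p,[t[0],t[1],.09]).astype(int)-[28,30]
a=cv2.resize(p["pixels"][o[1]:o[1]+50,o[0]:o[0]+60,::-1],None,fx=11,fy=11,interpolation=cv2.INTER_CUBIC).astype(float)
a=np.clip(255*(a/140)**.6,0,255).astype(np.uint8)
cv2.imwrite("pics/s15.png",a)
E
```

```text
tilt scene 0.018998990537897414 top 0.019481452162312507 29.0
tilt scene 0.018980934653001352 top 0.018650681799509905 29.2
[ 0.63499949 -0.04360385  0.08436436]
```

View pics/s15.png

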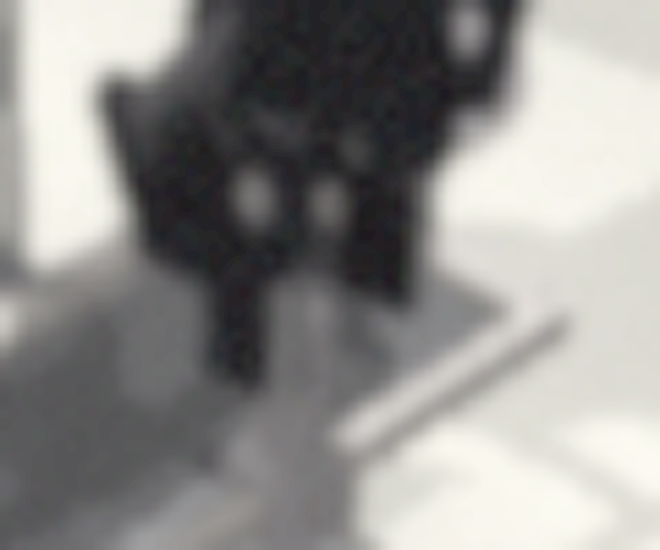

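```bash
python3 -m inch '[[0,-0.3,0,0,0,0,4],[0,-0.3,0,0,0,0,4],[0,-0.2,0,0,0,0,4],[0,-0.22,0,0,0,0,4],[0,0,0,0,0,0,4]]'; python3 -m inch '[[0,0.6,0,0,0,0,4],[0,0,0,0,0,0,4],[0,0,0,0,0,0,4],[0,0,0,0,0,0,4],[0,0,0,0,0,0,4]]';python3 -m inch '[[0,0,0,0,0,0,4],[0,0,0,0,0,0,4],[0,0,0,0,0,0,4],[0,0,0,0,0,0,4],[0,0,0,0,0,0,4]]' >/dev/null; python3 -c "from h import *;tilt(2);tilt(2)"
```

```text
clock: 29.75
tcp_pos: [0.6355, -0.0329, 0.0844]
orientation: [-0.0, 1.0, -0.018, -0.001]
wrist_force: [0.4, -0.4, 0.9]
finger_gap: 0.0398
clock: 30.25
tcp_pos: [0.6351, -0.0394, 0.0842]
orientation: [0.0, 1.0, -0.019, -0.002]
wrist_force: [0.1, 0.5, 0.0]
finger_gap: 0.04
tilt scene 0.001936005741266289 top 0.003881962688621038 30.95
tilt scene 0.0019490759633946364 top 0.0020123366723903413 31.15
```

```bash
python3 -m inch '[[0,0,-1,0,0,0,4],[0,0,-3,0,0,0,4],[0,0,-4,0,0,0,4],[0,0,-4,0,0,0,4],[2,0,-3,0,0,0,4]]'; python3 -m inch '[[0,0,0,0,0,0,4],[0,0,0,0,0,0,4],[0,0,0,0,0,0,4],[0,0,0,0,0,0,4],[0,0,0,0,0,0,4]]'; python3 -m inch '[[0,0,0,0,0,0,4],[0,0,0,0,0,0,4],[0,0,0,0,0,0,4],[0,0,0,0,0,0,4],[0,0,0,0,0,0,4]]'>/dev/null
python3 - <<'E'
from h import *
tilt(2);tilt(2)
p=vision.read_camera("scene");q=vision.read_camera("top")
print("jar",panz(p,(.559,.071),.03,.1),panz(q,(.559,.071),.03,.1))
a=cv2.resize(p["pixels"][140:280,180:370,::-1],None,fx=4,fy=4,interpolation=cv2.INTER_CUBIC)
cv2.imwrite("pics/s16.png",cv2.convertScaleAbs(a,alpha=1.6))
cv2.imwrite("pics/s17.png",p["pixels"][:,:,::-1])
X=cloud(q);d=np.hypot(X[...,0]-.5328,X[...,1]+.1405);k=(d<.017)&(d>.009)&(X[...,2]>.085); print("ring top z",np.median(X[k][:,2]),k.sum())
E
```

```text
clock: 31.65
tcp_pos: [0.6548, -0.04, 0.2389]
orientation: [0.0, 1.0, -0.019, -0.0]
wrist_force: [1.5, -0.4, -0.9]
finger_gap: 0.04
clock: 32.15
tcp_pos: [0.6546, -0.04, 0.233]
orientation: [-0.0, 1.0, -0.019, -0.003]
wrist_force: [0.6, 0.1, -0.1]
finger_gap: 0.0397
tilt scene 0.0025299869508225714 top 0.0031578356167217547 32.85
tilt scene 0.0026107859918487464 top 0.002014863917944587 33.05
jar (np.float64(0.07253527102878955), np.int64(161)) (np.float64(nan), np.int64(0))
ring top z 0.1017914978643264 85
  return _methods._mean(a, axis=axis, dtype=dtype,
  ret = ret.dtype.type(ret / rcount)
h.py:40: RuntimeWarning: Mean of empty slice.
  m=np.median(z[k]); k&=abs(z-m)<.006; return z[k].mean(),k.sum()
```

View pics/s16.png

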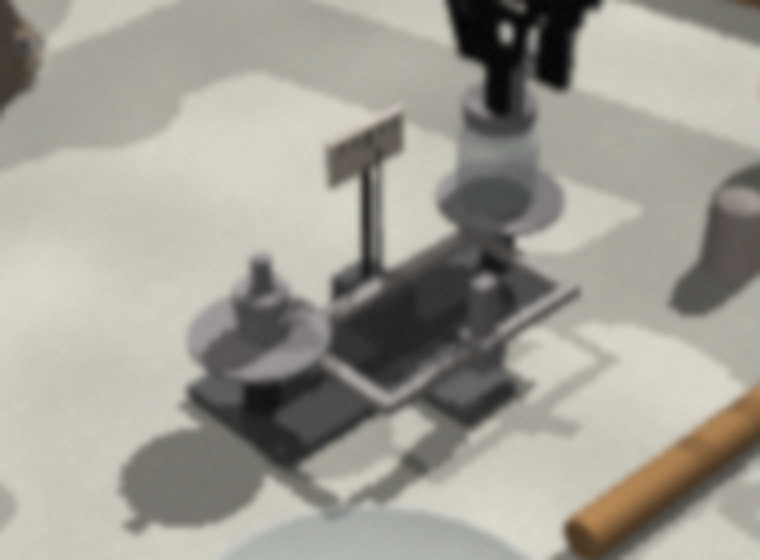

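View pics/s17.png

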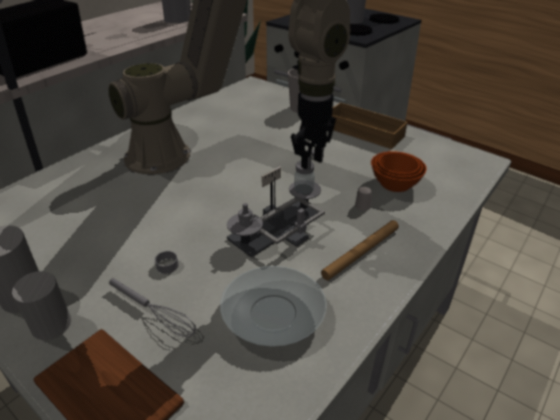

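```bash
python3 -c "
from workcell import workorder
print(workorder.hand_in())"
```

```text
the job is handed in; nothing more can be done
None
```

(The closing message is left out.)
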